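# Empty the block feeder into the catch pan

### The arm

A 6-joint arm with a two-finger parallel gripper is mounted at the origin on a cart in front of the work surface, level with it; the furniture and walls round the work are solid. World frame = base frame: x ahead of the robot, y to its left, z up, the work surface at z = 0. Lengths are in m, angles in rad, forces in N, time in s.
With the tool pointing down it reaches from about 0.35 to 0.975 m from the base axis. Payload 4.9 kg.
Tool frame: the origin (TCP) lies midway between the tips of the shut fingers; the grasp point (between the pads) lies 19 mm behind it (manip.pinch_z is the x of the grasp point in the tool frame, in m); x points along the fingers, y is the direction in which the jaws open and shut, and the axes are right-handed (so a half turn about x gives the same grasp; the last joint's range is limited). The gripper opens to 85 mm and grips with 20 to 120 N. Pads are 22 mm wide; open, the fingers measure 114 mm over their backs; the gripper's body (76 mm by 85 mm) begins 54 mm behind the grasp point. The pads swing forward as they close: fully open they stand 13 mm farther back than shut.
Start: joints at [1.085, 0.053, 1.613, -0, 1.476, -0.119], TCP at [0.224, 0.583, 0.231] pointing down, gripper open.
Joint ranges: [-3.01, 3.01], [-1.01, 2.22], [0.06, 2.58], [-1.02, 4.17], [0.09, 2.62], [-3.14, 3.14]. Speed limits (rad/s): [2.57, 2.57, 3.14, 3.14, 3.14, 3.14].

### API

Orientations are given as a unit quaternion [w, x, y, z].
In Python, from plant import sensors, cams, workorder, manip gives the robot as it stands.
- The arm moves only by the tool drive_tool, never from a script. Its argument "series" is a list of rows, each an object of numbers: "x", "y", "z": the shift along the tool's x, y, z in units of 25 mm (1.0 is 25 mm); "ax", "ay", "az": the turn, a rotation vector about the tool's x, y, z in units of 5 degrees (1.0 is 5 degrees). A call has 1 to 5 rows; each row is the pose to reach, as a shift and turn from the pose commanded when the call began, along the tool's axes at that moment; what a row does not reach only later rows make up. A row lasts 1/12 s, in which the tool goes at most 41.7 mm and 7.16 degrees, less where a joint would pass 70% of its speed; a pose out of reach is approached as far as the arm can. A call with a gripper value outside its range is refused whole. "hand" is the opening, from 0 (shut) to 1 (fully open), set as the call begins (left out, the last holds). The fingers move at their own pace and stop on an object; the grip force is fixed at half the most. Time passes only in rows, so rows that repeat a pose let the fingers close. It gives the time, the measured TCP pose, the force and the opening at its end, in the units of the state.
- sensors.state(): the state, without advancing time (a new reading comes with each control period).
- cams.grab_frame(name): name is "scene" or "top" or "wrist"; returns a dict with "img" (384x512x3 uint8, blue, green, red), "camera_matrix" (3x3 intrinsics, pixels), "k1" (the pictures are not rectified: a ray, as slopes to the right and down, at radius r is drawn at 1 + k1 r^2 times it, then the intrinsics apply), "cam_to_world" (4x4, takes a point from camera to world coordinates). Camera axes: x right, y down, z forward; pixel columns grow to the right and rows downward; lengths in m; the calibration is good to about 2 mm. A picture is of the moment at which its call begins. There is no depth.
- workorder.job_done(): hands the job in, once; it reports no verdict.
The state is a dict: "time": time; "joint_pos": joint angles; "joint_vel": joint speeds; "joint_efforts": joint torques, N m; "tool_pos": TCP position; "tool_rot": TCP orientation; "contact_force": force on the tool from outside, world axes, zero at the start; "ft_torque": the same for the moment, N m; "gripper_width": opening from 0.0 (shut) to 1.0 (fully open).
Only numpy, scipy, OpenCV 4.12 (cv2) and the standard library are available. Lean on these libraries where they do the work, as an engineer would, in place of code of your own. Each camera call takes 0.05 s, during which the arm holds its last target.

### The job

Empty the block feeder, working from its left lane to its right one: for each lane that holds blocks set the catch pan under the mouth, slide the gate plate up out of its slots so that the blocks run into the pan, and stand the plate upright in the gate rail; leave the gate of an empty lane shut. Put any block that misses into the pan before setting it under the next lane. At the end stand the pan with all the blocks on its mat again, about in the middle, and do not push the other things about.

Things in the scene. Friction and masses are not known exactly. Their poses are not given: they have to be found in the camera images.
- feeder: fixed block feeder, 110 mm deep (x), 200 wide (y), grey legs, bare metal top; origin mid-underside. Three open-topped lanes side by side along y (pitch 64 mm, 42 wide inside) fall at 30 degrees towards its -x. Lane floors are slippery: with the gate drawn the blocks slide out at once at 0.7 m/s and land 30 to 60 mm ahead of the mouth. Back plate at x = 53 mm, top z = 155 mm
- mouth_a (a point): front edge of the floor of the left (+y) lane, mid-width, 70 mm above the bench at x = -53 mm of the feeder, axes as the feeder's. Below it is open, 60 mm high, back to x = -20 mm, so the far wall of the pan goes 25 mm in under it
- slot_a (a point): middle of the top of the gate slots of the left (+y) lane, at x = -35 mm of the feeder, on top of the posts, 124 mm above the bench; axes as the feeder's
- gate_a: thin steel gate of the left (+y) lane, 3 mm thick (x), 70 g; origin mid lower edge, z up. Blade 49 mm wide (y) to z = 42 mm, then shoulders 58 wide that rest on the posts; thickened top edge to grip, 9 mm thick (x), 50 wide, z = 84 to 108 mm. Shut, its origin is 42 mm below the slot point (82 above the bench); out of the slots when raised 45 mm
- mouth_b (a point): front edge of the floor of the middle lane, mid-width, 70 mm above the bench at x = -53 mm of the feeder, axes as the feeder's. Below it is open, 60 mm high, back to x = -20 mm, so the far wall of the pan goes 25 mm in under it
- slot_b (a point): middle of the top of the gate slots of the middle lane, at x = -35 mm of the feeder, on top of the posts, 124 mm above the bench; axes as the feeder's
- gate_b: thin steel gate of the middle lane, 3 mm thick (x), 70 g; origin mid lower edge, z up. Blade 49 mm wide (y) to z = 42 mm, then shoulders 58 wide that rest on the posts; thickened top edge to grip, 9 mm thick (x), 50 wide, z = 84 to 108 mm. Shut, its origin is 42 mm below the slot point (82 above the bench); out of the slots when raised 45 mm
- mouth_c (a point): front edge of the floor of the right (-y) lane, mid-width, 70 mm above the bench at x = -53 mm of the feeder, axes as the feeder's. Below it is open, 60 mm high, back to x = -20 mm, so the far wall of the pan goes 25 mm in under it
- slot_c (a point): middle of the top of the gate slots of the right (-y) lane, at x = -35 mm of the feeder, on top of the posts, 124 mm above the bench; axes as the feeder's
- gate_c: thin steel gate of the right (-y) lane, 3 mm thick (x), 70 g; origin mid lower edge, z up. Blade 49 mm wide (y) to z = 42 mm, then shoulders 58 wide that rest on the posts; thickened top edge to grip, 9 mm thick (x), 50 wide, z = 84 to 108 mm. Shut, its origin is 42 mm below the slot point (82 above the bench); out of the slots when raised 45 mm
- block_a1: white ceramic block 28x18x18 mm (x, y, z), 30 g, origin at the middle of its 28x18 underside; starts in the left (+y) lane against the gate, on its left side, the other side of the lane being for the other block; may be absent
- block_a2: white ceramic block 28x18x18 mm (x, y, z), 30 g, origin at the middle of its 28x18 underside; starts in the left (+y) lane against the gate, on its right side, the other side of the lane being for the other block; may be absent
- block_b1: white ceramic block 28x18x18 mm (x, y, z), 30 g, origin at the middle of its 28x18 underside; starts in the middle lane against the gate, on its left side, the other side of the lane being for the other block; may be absent
- block_b2: white ceramic block 28x18x18 mm (x, y, z), 30 g, origin at the middle of its 28x18 underside; starts in the middle lane against the gate, on its right side, the other side of the lane being for the other block; may be absent
- block_c1: white ceramic block 28x18x18 mm (x, y, z), 30 g, origin at the middle of its 28x18 underside; starts in the right (-y) lane against the gate, on its left side, the other side of the lane being for the other block; may be absent
- block_c2: white ceramic block 28x18x18 mm (x, y, z), 30 g, origin at the middle of its 28x18 underside; starts in the right (-y) lane against the gate, on its right side, the other side of the lane being for the other block; may be absent
- pan: aluminium catch pan, 100 (x) by 90 (y) mm, walls 40 mm high, 3 thick, 200 to 330 g; origin at the middle of its underside. Its upright grip is a plate 10 mm thick (x) and 44 mm wide (y) outside the wall at x = -54 mm, its top at z = 86 mm; take it from above with one finger inside the pan and one outside
- mat: cork mat 160x130x4 mm fixed on the bench; origin at the middle of its underside; the pan starts on it. Behind mat and rail stands a tall black cabinet, 0.58 m high, its front at x = 0.60 m (right end, y = 0) to 0.64 m (left end, y = 0.47), with a door handle 35 mm proud: keep the arm clear of it
- rail: grey gate rail fixed on the bench: a channel along its y axis, open at the top, 8 mm wide (x), 200 long inside; origin mid-underside; channel floor at z = 8 mm, wall tops at 40, end plates to 48. Takes three gates side by side along y; each stands on its lower edge, origin at z = 8 mm, leaning a few degrees
- ptfe_tape: roll of white tape, 52 mm across, 14 high, a bystander; origin under its centre
- spanner: small spanner 144x26x7 mm lying on the bench, a bystander; origin under its centre
- union_brass: brass fitting 21x18x28 mm, a bystander; origin under its centre
Not all that is in view belongs to the job. What is shaped like the gate_a but purple is not meant.

How it is judged:
By the outcome, as a careful person would: the job done as asked, in the order asked, and still so for the second after the job is handed in, with the robot touching nothing.
Of block_a1, block_a2, block_b1, block_b2, block_c1, block_c2 only 3 to 4 are there at a start; the rules pass over those that are not, and their reading is None.
At some moment in a run one of pan may be knocked a few centimetres aside while the robot is not near it.
It also fails if it takes over 210 s, if anything falls off the work surface, if the arm or the gripper's body presses on something with over 40 N, if the wrist force passes 120 N, or if a joint passes its speed limit or range.

## Working session

There is one attempt and no reset: what is moved stays moved. The work goes in short steps, Python scripts to look and compute and a tool call to move; the robot and the scene stay as the last step left them, time stands still between calls to the robot, and variables do not carry over. Pictures are saved under pics/ and viewed, and the job is handed in when it is done.

Besides the shell and the picture viewer there is one more tool, called by a JSON object that holds its "method" and its "body". drive_tool: Moves the arm, as the interface text tells. Its arguments: {"type":"object","properties":{"series":{"type":"array","items":{"type":"object","properties":{"x":{"type":"number"},"y":{"type":"number"},"z":{"type":"number"},"ax":{"type":"number"},"ay":{"type":"number"},"az":{"type":"number"}}}},"hand":{"type":"number"}},"required":["series"]}

```bash
mkdir -p pics; ls; cat > h.py <<'E'
import numpy as np, cv2
from plant import sensors, cams, workorder, manip
from scipy.spatial.transform import Rotation as R
def save(n,name,crop=None,scale=1):
    f=cams.grab_frame(n); im=f['img']
    np.savez('pics/'+name+'.npz',**{k:np.asarray(v) for k,v in f.items()})
    cv2.imwrite('pics/'+name+'.png',im); return f
def load(name): return dict(np.load('pics/'+name+'.npz'))
def crop(name,u0,v0,u1,v1,s,out):
    im=cv2.imread('pics/'+name+'.png')[v0:v1,u0:u1]
    cv2.imwrite('pics/'+out+'.png',cv2.resize(im,None,fx=s,fy=s,interpolation=cv2.INTER_CUBIC))
def ray(f,u,v):
    K=f['camera_matrix'];k1=float(f['k1']);T=f['cam_to_world']
    d=cv2.undistortPoints(np.array([[[u,v]]],float),K,np.array([k1,0,0,0.]))[0,0]
    return T[:3,3],T[:3,:3]@np.array([d[0],d[1],1])
def atz(f,u,v,z):
    o,d=ray(f,u,v); return o+d*(z-o[2])/d[2]
def tri(*obs):
    A=np.zeros((3,3));b=np.zeros(3)
    for f,u,v in obs:
        o,d=ray(f,u,v);d=d/np.linalg.norm(d);P=np.eye(3)-np.outer(d,d);A+=P;b+=P@o
    x=np.linalg.solve(A,b)
    return x
def proj(f,p):
    T=f['cam_to_world'];c=T[:3,:3].T@(np.asarray(p,float)-T[:3,3])
    r=cv2.projectPoints(c.reshape(1,1,3),np.zeros(3),np.zeros(3),f['camera_matrix'],np.array([float(f['k1']),0,0,0.]))[0]
    return r[0,0]
def st():
    s=sensors.state()
    q=np.array(s['tool_rot']);r=R.from_quat(q[[1,2,3,0]]).as_matrix()
    return np.array(s['tool_pos']),r,s
E
python3 - <<'E'
from h import *
np.set_printoptions(precision=4,suppress=True)
p,r,s=st();print(s);print(r);print(manip.pinch_z,dir(manip))
for n in ['scene','top','wrist']:
    f=save(n,n+'0');print(n,f['camera_matrix'],f['k1'],f['cam_to_world'])
E
```

```text
pics
{'time': 0.0, 'joint_pos': array([ 1.085 ,  0.0533,  1.6143, -0.    ,  1.476 , -0.119 ]), 'joint_vel': array([-0.0005, -0.0008,  0.0011,  0.0001,  0.0011, -0.0014]), 'joint_efforts': array([  0.0006, -39.3686, -37.0177,  -0.0001,   0.0071,   0.    ]), 'tool_pos': array([0.2239, 0.5829, 0.2301]), 'tool_rot': array([ 0.695 ,  0.1283,  0.6955, -0.1296]), 'contact_force': array([-0.3641,  0.8457,  0.0273]), 'ft_torque': array([-0.0096, -0.004 , -0.0384]), 'gripper_width': 0.996224708170028}
[[-0.0009  0.3586  0.9335]
 [-0.0018  0.9335 -0.3586]
 [-1.     -0.002  -0.0002]]
-0.0187 ['IKError', '__class__', '__delattr__', '__dict__', '__dir__', '__doc__', '__eq__', '__format__', '__ge__', '__getattribute__', '__getstate__', '__gt__', '__hash__', '__init__', '__init_subclass__', '__le__', '__lt__', '__module__', '__ne__', '__new__', '__reduce__', '__reduce_ex__', '__repr__', '__setattr__', '__sizeof__', '__str__', '__subclasshook__', '__weakref__', 'pinch_z']
scene [[398.9996   0.     256.0696]
 [  0.     398.9996 193.686 ]
 [  0.       0.       1.    ]] -0.11131499763546317 [[ 0.5589 -0.4613  0.6891 -0.2569]
 [-0.8292 -0.32    0.4583 -0.4696]
 [ 0.009  -0.8275 -0.5614  0.7524]
 [ 0.      0.      0.      1.    ]]
top [[388.4535   0.     250.2372]
 [  0.     388.4535 197.4935]
 [  0.       0.       1.    ]] -0.10172107804309753 [[ 0.0223 -0.9916  0.1272  0.3549]
 [-0.9994 -0.019   0.0275  0.039 ]
 [-0.0249 -0.1277 -0.9915  1.509 ]
 [ 0.      0.      0.      1.    ]]
wrist [[284.3635   0.     250.4321]
 [  0.     284.3635 191.9421]
 [  0.       0.       1.    ]] 0.02474875079725919 [[ 0.3595  0.8893  0.2825  0.151 ]
 [ 0.9331 -0.3418 -0.1114  0.6111]
 [-0.0025  0.3037 -0.9528  0.3726]
 [ 0.      0.      0.      1.    ]]
```

View pics/scene0.png

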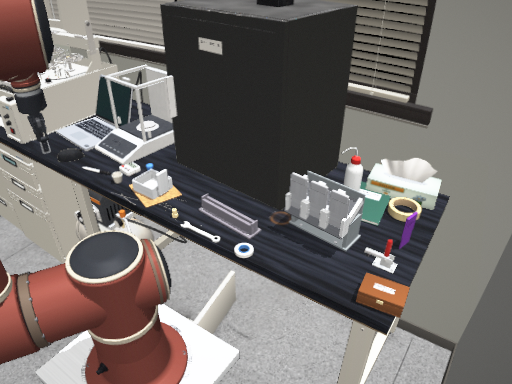

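View pics/top0.png

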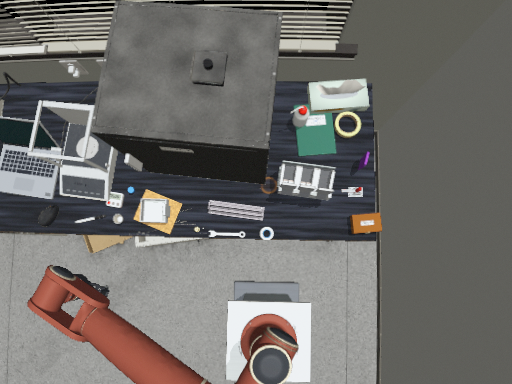

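View pics/wrist0.png

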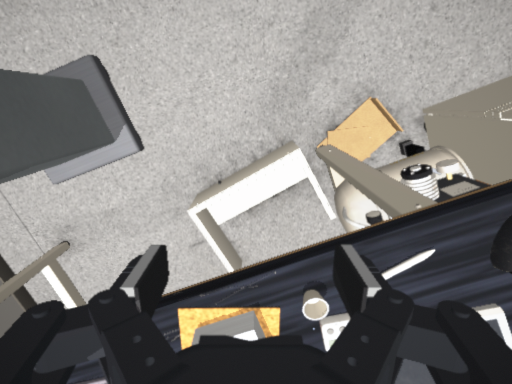

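```bash
python3 - <<'E'
from h import *
crop('scene0',265,160,385,260,6.5,'c1')
crop('scene0',100,150,280,260,4.4,'c2')
crop('top0',190,145,390,250,4,'c3')
crop('top0',100,170,200,245,7,'c4')
E
```

```text
(no output)
```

View pics/c1.png

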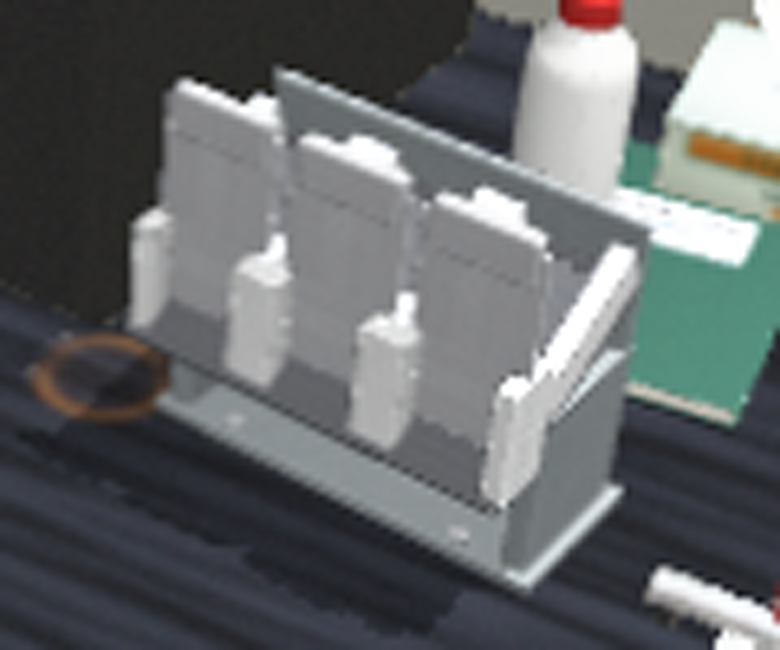

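View pics/c2.png

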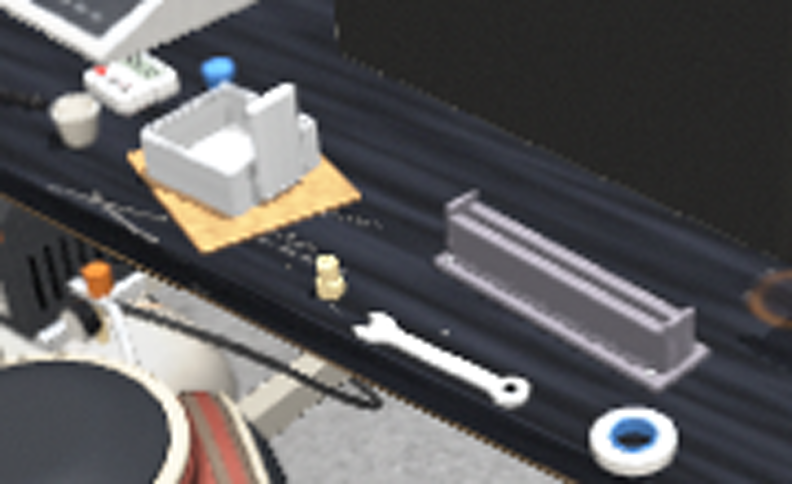

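View pics/c3.png

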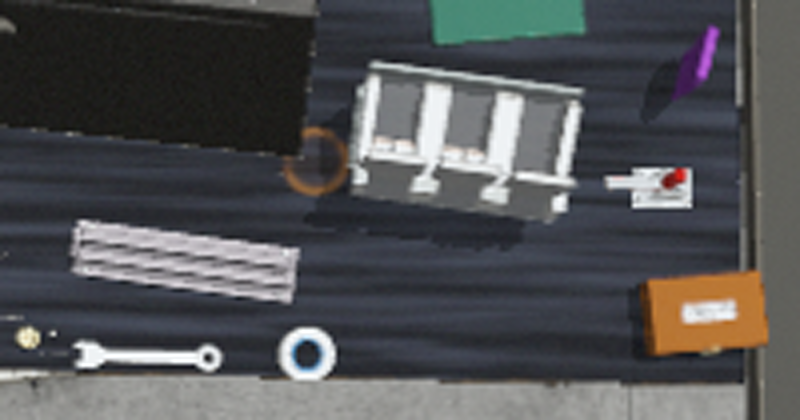

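View pics/c4.png

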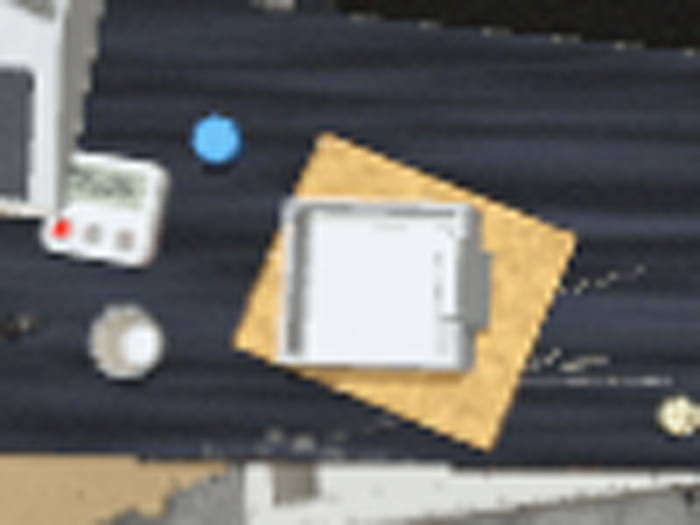

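```bash
cat >> h.py <<'E'
np.set_printoptions(precision=4,suppress=True)
def un(c,o,s): return ((c[0]+.5)/s-.5+o[0],(c[1]+.5)/s-.5+o[1])
from scipy.optimize import least_squares
def fitpose(obs,x0,z=0):
    # obs: list (f,(u,v),modelpoint) ; pose x,y,yaw
    def res(q):
        c,s=np.cos(q[2]),np.sin(q[2]);o=[]
        for f,uv,m in obs:
            o+=list(proj(f,[q[0]+c*m[0]-s*m[1],q[1]+s*m[0]+c*m[1],z+m[2]])-uv)
        return o
    r=least_squares(res,x0);return r.x,np.array(res(r.x)).reshape(-1,2)
E
python3 - <<'E'
from h import *
S=load('scene0');T=load('top0')
a=lambda c:un(c,(265,160),6.5); b=lambda c:un(c,(190,145),4); c2=lambda c:un(c,(100,150),4.4); c4=lambda c:un(c,(100,170),7)
print(tri((S,*a((275,70))),(T,*b((372,65)))), tri((S,*a((650,232))),(T,*b((582,92)))))
obs=[(S,a((275,70)),(.053,.1,.155)),(S,a((650,232)),(.053,-.1,.155)),(T,b((372,65)),(.053,.1,.155)),(T,b((582,92)),(.053,-.1,.155)),
 (S,a((300,135)),(-.0395,.025,.19)),(S,a((412,182)),(-.0395,-.025,.19)),(S,a((437,195)),(-.0395,-.039,.19)),(S,a((547,243)),(-.0395,-.089,.19)),(S,a((175,82)),(-.0395,.089,.19))]
print('feeder',*fitpose(obs,[.75,-.1,-.1]))
# rail
for p in [(75,222),(298,250),(292,302),(70,272)]: print('railbase',atz(T,*b(p),0.004))
for p in [(450,200),(690,312)]: pass
# mat corners
for p in [(325,133),(577,237),(490,450),(235,347)]: print('mat',atz(T,*c4(p),.004))
for p in [(287,202),(480,205),(470,368),(280,365)]: print('pan rim',atz(T,*c4(p),.044))
for n,p in dict(tape=(307,352),br=(28,337),sp0=(75,352),sp1=(222,357)).items(): print(n,atz(T,*b(p),.01))
# bench front edge
print('edge',atz(T,200,239,0),atz(T,330,240,0))
E
```

```text
[ 0.6622 -0.036   0.155 ] [ 0.6423 -0.2236  0.1508]
feeder [ 0.6016 -0.1249 -0.1114] [[-0.9622 -0.8857]
 [ 2.5376 -0.6321]
 [-1.1995 -0.9291]
 [ 2.1457 -0.4807]
 [-0.1404  0.7023]
 [-1.2834  0.3102]
 [-0.4887  0.2859]
 [-0.3361  0.1822]
 [-0.4315  0.5785]]
railbase [0.5344 0.2446 0.004 ]
railbase [0.5112 0.0258 0.004 ]
railbase [0.4604 0.0307 0.004 ]
railbase [0.4852 0.2478 0.004 ]
mat [0.5758 0.496  0.004 ]
mat [0.5193 0.3484 0.004 ]
mat [0.3989 0.3923 0.004 ]
mat [0.453  0.5411 0.004 ]
pan rim [0.5311 0.5031 0.044 ]
pan rim [0.5315 0.3948 0.044 ]
pan rim [0.442 0.396 0.044]
pan rim [0.4411 0.5019 0.044 ]
tape [0.4121 0.0155 0.01  ]
br [0.4206 0.2856 0.01  ]
sp0 [0.4072 0.2394 0.01  ]
sp1 [0.4056 0.0971 0.01  ]
edge [0.382  0.2726 0.    ] [ 0.3888 -0.2312  0.    ]
```

```bash
cat >> h.py <<'E'
def Rt(t):
    c,s=np.cos(t),np.sin(t);return np.array([[0,-s,c],[0,c,s],[-1,0,0.]])
def go(pos,deg,half=False):
    p,r,s=st();G=Rt(np.radians(deg))
    d=r.T@(np.array(pos)-p)/.025;w=np.degrees(R.from_matrix(r.T@G).as_rotvec())/5
    n=max(np.linalg.norm(d)*25/41.7,np.linalg.norm(w)*5/7.16)
    print('xyz %.3f %.3f %.3f  a %.3f %.3f %.3f rows>=%.1f'%(*d,*w,n))
    return d,w
def info():
    p,r,s=st();print('t %.2f pos %s deg %.2f tilt %s F %s w %.3f j %s'%(s['time'],p,np.degrees(np.arctan2(r[1,2],r[0,2])),r[2],s['contact_force'],s['gripper_width'],s['joint_pos']))
E
python3 - <<'E'
from h import *
go([.40,.42,.33],0)
go([.42,-.1,.36],0)
E
```

```text
xyz -3.983 -3.566 8.912  a -4.204 -0.006 0.018 rows>=6.2
xyz -5.153 -22.697 17.119  a -4.204 -0.006 0.018 rows>=17.3
```

{"method": "drive_tool", "body": {"series": [{"x":-4,"y":-3.6,"z":8.9,"ax":-4.2},{"x":-4,"y":-3.6,"z":8.9,"ax":-4.2},{"x":-4,"y":-3.6,"z":8.9,"ax":-4.2},{"x":-4,"y":-3.6,"z":8.9,"ax":-4.2},{"x":-4,"y":-3.6,"z":8.9,"ax":-4.2}], "hand": 1}}

```text
schema error: expected keys x, y, z, ax, ay, az
```

```bash
python3 - <<'E'
from h import *
info(); go([.40,.42,.33],0); go([.42,-.1,.36],0)
E
```

```text
t 0.15 pos [0.2239 0.583  0.2303] deg -21.02 tilt [-1.     -0.0016 -0.0002] F [ 0.0309 -1.0157  0.6817] w 1.002 j [ 1.085   0.0532  1.614   0.      1.476  -0.119 ]
xyz -3.983 -3.566 8.912  a -4.204 -0.006 0.018 rows>=6.2
xyz -5.153 -22.697 17.119  a -4.204 -0.006 0.018 rows>=17.3
```

{"method": "drive_tool", "body": {"series": [{"x":-4,"y":-3.6,"z":8.9,"ax":-4.2,"ay":0,"az":0},{"x":-4,"y":-3.6,"z":8.9,"ax":-4.2,"ay":0,"az":0},{"x":-4,"y":-3.6,"z":8.9,"ax":-4.2,"ay":0,"az":0},{"x":-4,"y":-3.6,"z":8.9,"ax":-4.2,"ay":0,"az":0},{"x":-4,"y":-3.6,"z":8.9,"ax":-4.2,"ay":0,"az":0}], "hand": 1}}

```text
time: 0.57
tool_pos: [0.3639, 0.4522, 0.3109]
tool_rot: [0.707, -0.0, 0.707, 0.0]
contact_force: [1.0, 0.3, 0.1]
gripper_width: 1.001
```

```bash
python3 - <<'E'
from h import *
info(); go([.40,.42,.33],0); go([.42,-.1,.36],0)
E
```

```text
t 0.57 pos [0.3639 0.4522 0.3109] deg 0.04 tilt [-1.     -0.0005 -0.0005] F [1.0233 0.3068 0.1309] w 1.001 j [ 0.765  -0.0876  1.6203 -0.      1.6095 -0.8064]
xyz -0.765 -1.287 1.444  a 0.007 -0.005 0.005 rows>=1.2
xyz -1.956 -22.088 2.231  a 0.007 -0.005 0.005 rows>=13.4
```

```bash
python3 - <<'E'
from h import *
save('wrist','w1')
E
```

```text
(no output)
```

View pics/w1.png

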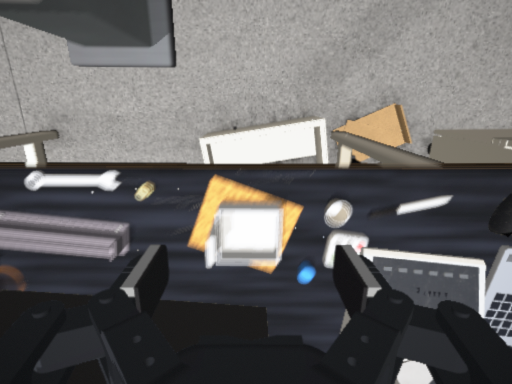

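{"method": "drive_tool", "body": {"series": [{"x":-2,"y":-8,"z":1,"ax":0,"ay":0,"az":0},{"x":-2,"y":-8,"z":1,"ax":0,"ay":0,"az":0},{"x":-2,"y":-8,"z":1,"ax":0,"ay":0,"az":0},{"x":-2,"y":-8,"z":1,"ax":0,"ay":0,"az":0},{"x":-2,"y":-8,"z":1,"ax":0,"ay":0,"az":0}]}}

```text
time: 1.03
tool_pos: [0.3877, 0.252, 0.3606]
tool_rot: [0.707, -0.0, 0.707, 0.0]
contact_force: [1.3, -0.4, 0.7]
gripper_width: 1.004
```

{"method": "drive_tool", "body": {"series": [{"x":0,"y":-8,"z":1,"ax":0,"ay":0,"az":0},{"x":0,"y":-8,"z":1,"ax":0,"ay":0,"az":0},{"x":0,"y":-8,"z":1,"ax":0,"ay":0,"az":0},{"x":0,"y":-8,"z":1,"ax":0,"ay":0,"az":0},{"x":0,"y":-8,"z":1,"ax":0,"ay":0,"az":0}]}}

```text
time: 1.45
tool_pos: [0.4127, 0.0514, 0.3604]
tool_rot: [0.707, 0.0, 0.707, -0.001]
contact_force: [1.1, 0.3, -0.6]
gripper_width: 0.998
```

{"method": "drive_tool", "body": {"series": [{"x":0,"y":-6.4,"z":0,"ax":0,"ay":0,"az":0},{"x":0,"y":-6.4,"z":0,"ax":0,"ay":0,"az":0},{"x":0,"y":-6.4,"z":0,"ax":0,"ay":0,"az":0},{"x":0,"y":-6.4,"z":0,"ax":0,"ay":0,"az":0},{"x":0,"y":-6.4,"z":0,"ax":0,"ay":0,"az":0}]}}

```text
time: 1.87
tool_pos: [0.4123, -0.1113, 0.3596]
tool_rot: [0.707, 0.002, 0.708, -0.004]
contact_force: [0.1, 0.1, -0.1]
gripper_width: 1.001
```

```bash
python3 - <<'E'
from h import *
info();save('wrist','w2');info()
E
```

```text
t 1.87 pos [ 0.4123 -0.1113  0.3596] deg -0.48 tilt [-1.     -0.0016 -0.0017] F [ 0.0821  0.1238 -0.1254] w 1.001 j [-0.4368 -0.4777  1.8564 -0.0022  1.7637 -1.9996]
t 1.92 pos [ 0.4126 -0.1089  0.3598] deg -0.36 tilt [-1.      0.0004 -0.0014] F [-0.2657 -0.2017 -0.1306] w 1.005 j [-0.4326 -0.4785  1.8568 -0.0002  1.7648 -1.9973]
```

View pics/w2.png

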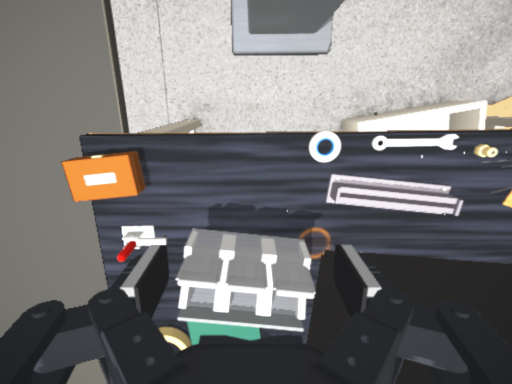

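```bash
python3 - <<'E'
from h import *
save('wrist','w3')
crop('w3',165,215,335,340,4.6,'c5')
E
```

```text
(no output)
```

View pics/c5.png

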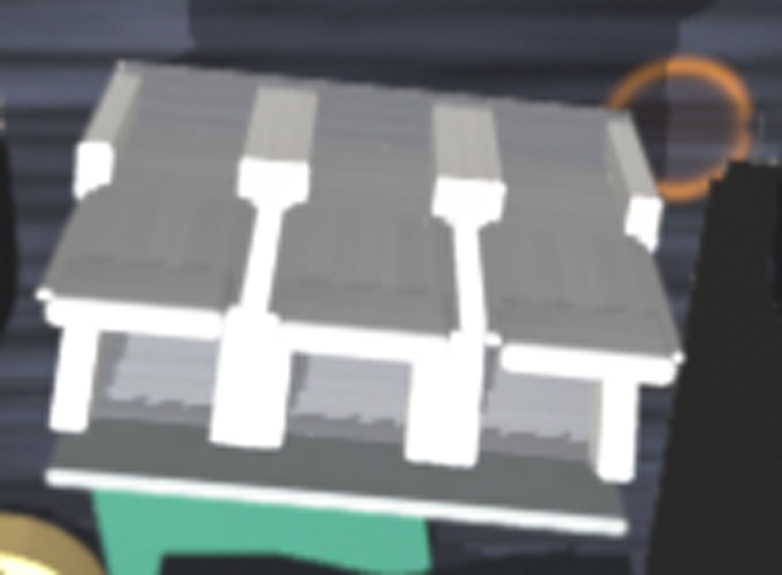

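```bash
python3 - <<'E'
from h import *
S=load('scene0');T=load('top0');W=load('w3')
a=lambda c:un(c,(265,160),6.5); w=lambda c:un(c,(165,215),4.6); b=lambda c:un(c,(190,145),4)
obs=[(S,a((300,135)),(-.0395,.025,.19)),(S,a((412,182)),(-.0395,-.025,.19)),(S,a((437,195)),(-.0395,-.039,.19)),(S,a((547,243)),(-.0395,-.089,.19)),(S,a((175,82)),(-.0395,.089,.19)),
# wrist: back plate top front edge ; gates' top edges front line ends
(W,w((47,470)),(.053,-.096,.155)),(W,w((627,522)),(.053,.096,.155)),
(W,w((42,296)),(-.0395,-.089,.19)),(W,w((222,316)),(-.0395,-.039,.19)),(W,w((680,358)),(-.0395,.089,.19)),(W,w((498,343)),(-.0395,.039,.19)),
(W,w((268,320)),(-.0395,-.025,.19))]
q,e=fitpose(obs,[.6,-.12,-.11]);print('feeder',q);print(e)
def toF(p):
    c,s=np.cos(q[2]),np.sin(q[2]);d=p[:2]-q[:2];return np.array([c*d[0]+s*d[1],-s*d[0]+c*d[1]])
for n,p in dict(nr=(530,588),nl=(165,405),legfront=(505,575),legback=(622,490),legtopfront=(505,515)).items(): print(n,toF(atz(S,*a(p),0.0)))
for p in [(122,62),(632,115),(100,150),(650,200)]: print('w',toF(atz(W,*w(p),0.0)),toF(atz(W,*w(p),0.07)),toF(atz(W,*w(p),0.124)))
print('cab',atz(T,264,183.7,0),atz(W,327,251,0))
print('bottom front edge top cam',[toF(atz(T,*b(p),z)) for p in [(352,195),(552,220)] for z in (0,.07)])
crop('top0',265,155,345,205,9.5,'c6')
E
```

```text
feeder [ 0.5992 -0.124  -0.112 ]
[[-0.8663  0.9983]
 [-2.0128  0.6277]
 [-1.2186  0.6098]
 [-1.0662  0.53  ]
 [-1.15    0.8496]
 [-1.8878  2.101 ]
 [ 0.2166  1.6845]
 [-0.4844  0.7657]
 [-0.2865 -0.1755]
 [-0.8841 -0.3387]
 [ 0.2407 -0.6279]
 [ 0.6426 -0.0826]]
nr [-0.0111 -0.0984]
nl [-0.0115  0.0975]
legfront [-0.0109 -0.0857]
legback [ 0.0742 -0.0972]
legtopfront [ 0.0241 -0.0652]
w [-0.0216 -0.1033] [-0.0555 -0.0909] [-0.0816 -0.0813]
w [-0.0196  0.1132] [-0.0537  0.0954] [-0.0801  0.0817]
w [ 0.0206 -0.1109] [-0.0192 -0.0974] [-0.0498 -0.087 ]
w [0.0199 0.1273] [-0.0197  0.1076] [-0.0503  0.0924]
cab [0.6042 0.0279 0.    ] [0.6176 0.0411 0.    ]
bottom front edge top cam [array([-0.0431,  0.0937]), array([-0.0532,  0.0956]), array([-0.042 , -0.1034]), array([-0.0522, -0.0923])]
```

View pics/c6.png

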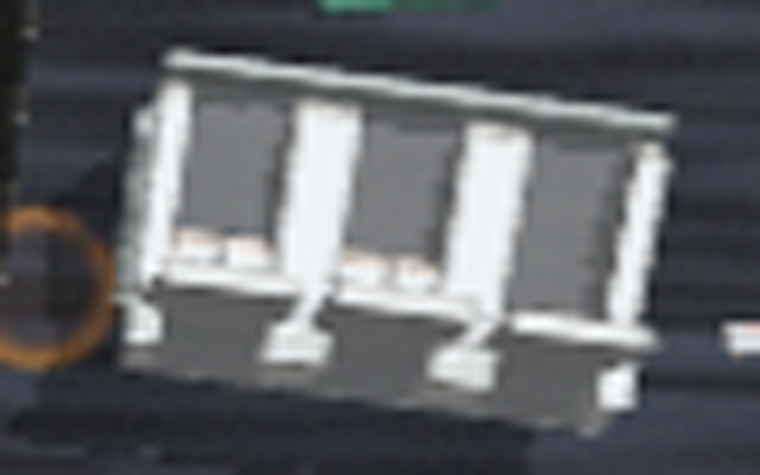

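```bash
python3 - <<'E'
from h import *
info(); go([.42,.40,.27],0)
E
```

```text
t 1.97 pos [ 0.4128 -0.1073  0.36  ] deg -0.20 tilt [-1.      0.0009 -0.001 ] F [-0.0138  0.3279 -0.0788] w 1.003 j [-0.4296 -0.4792  1.8569  0.0005  1.7652 -1.9968]
xyz 3.619 20.291 0.222  a -0.040 -0.011 -0.011 rows>=12.4
```

{"method": "drive_tool", "body": {"series": [{"x":0,"y":8.3,"z":0,"ax":0,"ay":0,"az":0},{"x":0,"y":8.3,"z":0,"ax":0,"ay":0,"az":0},{"x":0,"y":8.3,"z":0,"ax":0,"ay":0,"az":0},{"x":0,"y":8.3,"z":0,"ax":0,"ay":0,"az":0},{"x":0,"y":8.3,"z":0,"ax":0,"ay":0,"az":0}]}}

```text
time: 2.38
tool_pos: [0.412, 0.1045, 0.3608]
tool_rot: [0.707, -0.001, 0.707, 0.001]
contact_force: [0.8, -0.4, -0.3]
gripper_width: 0.998
```

{"method": "drive_tool", "body": {"series": [{"x":0,"y":8,"z":0,"ax":0,"ay":0,"az":0},{"x":0,"y":8,"z":0,"ax":0,"ay":0,"az":0},{"x":0,"y":8,"z":0,"ax":0,"ay":0,"az":0},{"x":0,"y":8,"z":0,"ax":0,"ay":0,"az":0},{"x":0,"y":8,"z":0,"ax":0,"ay":0,"az":0}]}}

```text
time: 2.8
tool_pos: [0.4109, 0.3055, 0.3605]
tool_rot: [0.707, -0.001, 0.707, 0.002]
contact_force: [0.6, 0.2, 0.4]
gripper_width: 0.998
```

{"method": "drive_tool", "body": {"series": [{"x":3.6,"y":4,"z":0.2,"ax":0,"ay":0,"az":0},{"x":3.6,"y":4,"z":0.2,"ax":0,"ay":0,"az":0},{"x":3.6,"y":4,"z":0.2,"ax":0,"ay":0,"az":0},{"x":3.6,"y":4,"z":0.2,"ax":0,"ay":0,"az":0},{"x":3.6,"y":4,"z":0.2,"ax":0,"ay":0,"az":0}]}}

```text
time: 3.22
tool_pos: [0.415, 0.4029, 0.2664]
tool_rot: [0.705, -0.003, 0.709, 0.0]
contact_force: [0.7, -0.3, -0.3]
gripper_width: 0.998
```

```bash
python3 - <<'E'
from h import *
info();save('wrist','w4');info()
crop('w4',100,120,420,360,2.5,'c7')
E
```

```text
t 3.22 pos [0.415  0.4029 0.2664] deg 0.28 tilt [-1.     -0.004  -0.0061] F [ 0.7472 -0.2969 -0.3246] w 0.998 j [ 0.6417 -0.0715  1.678   0.0004  1.5424 -0.9339]
t 3.27 pos [0.4163 0.4021 0.2692] deg 0.19 tilt [-1.     -0.0021 -0.0025] F [ 0.4893 -0.4173  1.2734] w 0.996 j [ 0.6396 -0.0744  1.6761 -0.0002  1.5432 -0.9345]
```

View pics/c7.png

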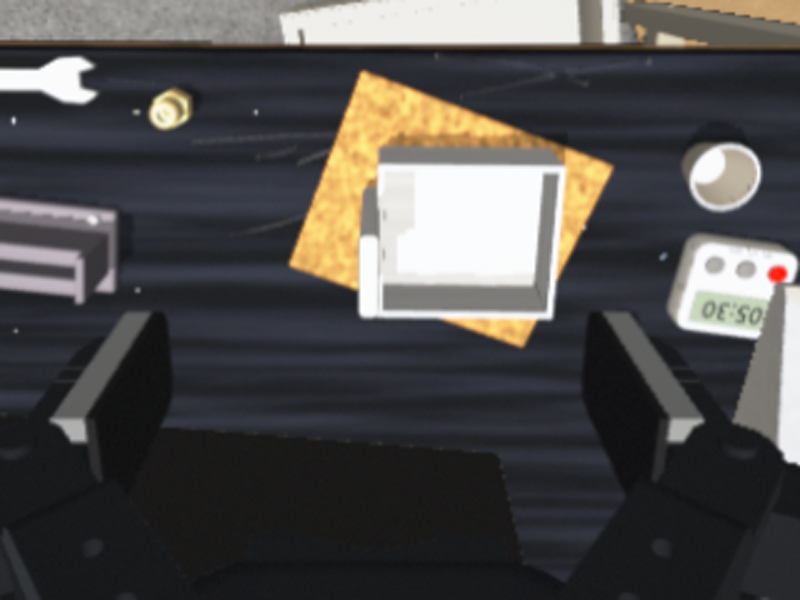

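```bash
python3 - <<'E'
from h import *
f=load('w4');w=lambda c:un(c,(100,120),2.5)
for p in [(379,163),(566,165),(552,320)]: print('rim',atz(f,*w(p),.044))
for p in [(361,236),(379,236),(358,317),(376,318)]: print('grip',atz(f,*w(p),.090))
for p in [(363,70),(612,165),(524,348),(290,266)]: print('mat',atz(f,*w(p),.004))
obs=[(f,w((379,163)),(-.05,-.045,.04)),(f,w((566,165)),(.05,-.045,.04)),(f,w((552,320)),(.05,.045,.04)),
(f,w((361,236)),(-.0595,-.022,.086)),(f,w((379,236)),(-.0495,-.022,.086)),(f,w((358,317)),(-.0595,.022,.086)),(f,w((376,318)),(-.0495,.022,.086))]
q,e=fitpose(obs,[.487,.449,1.57],.004);print(q,np.degrees(q[2]));print(e)
om=[(f,w(p),m) for p,m in zip([(363,70),(612,165),(524,348),(290,266)],[(-.065,-.08,.004),(-.065,.08,.004),(.065,.08,.004),(.065,-.08,.004)])]
om=[(f,u,(m[1]*-1 if 0 else m[0],m[1],m[2])) for f,u,m in om]
m,e=fitpose(om,[.487,.445,-.36]);print('mat',m,np.degrees(m[2]));print(e)
E
```

```text
rim [0.4419 0.4031 0.044 ]
rim [0.4425 0.5028 0.044 ]
rim [0.5346 0.5024 0.044 ]
grip [0.4654 0.3946 0.09  ]
grip [0.4653 0.4032 0.09  ]
grip [0.5089 0.393  0.09  ]
grip [0.5094 0.402  0.09  ]
mat [0.3983 0.3937 0.004 ]
mat [0.4538 0.5407 0.004 ]
mat [0.5764 0.4968 0.004 ]
mat [0.52   0.3482 0.004 ]
[0.4854 0.453  1.3515] 77.43263112677025
[[ -6.3959  52.0503]
 [-13.1396  65.453 ]
 [ 11.5724 -54.8777]
 [ -3.5295  21.5412]
 [ -2.83    23.1825]
 [  5.4852 -43.6207]
 [  6.4644 -42.2587]]
mat [ 0.4872  0.4449 -0.3581] -20.515031748959018
[[-0.6927 -0.0284]
 [ 1.2165  0.324 ]
 [ 0.1347 -0.1589]
 [-0.6609  0.0061]]
```

```bash
python3 - <<'E'
from h import *
info(); go([.487,.399,.15],-.5);go([.487,.399,.060],-.5)
E
```

```text
t 3.27 pos [0.4163 0.4021 0.2692] deg 0.19 tilt [-1.     -0.0021 -0.0025] F [ 0.4893 -0.4173  1.2734] w 0.996 j [ 0.6396 -0.0744  1.6761 -0.0002  1.5432 -0.9345]
xyz 4.762 -0.124 2.839  a 0.138 -0.028 0.025 rows>=3.3
xyz 8.362 -0.116 2.848  a 0.138 -0.028 0.025 rows>=5.3
```

{"method": "drive_tool", "body": {"series": [{"x":4.75,"y":-0.1,"z":2.85,"ax":0.1,"ay":0,"az":0},{"x":4.75,"y":-0.1,"z":2.85,"ax":0.1,"ay":0,"az":0},{"x":4.75,"y":-0.1,"z":2.85,"ax":0.1,"ay":0,"az":0},{"x":4.75,"y":-0.1,"z":2.85,"ax":0.1,"ay":0,"az":0},{"x":4.75,"y":-0.1,"z":2.85,"ax":0.1,"ay":0,"az":0}]}}

```text
time: 3.68
tool_pos: [0.4892, 0.3966, 0.1494]
tool_rot: [0.706, 0.003, 0.709, -0.005]
contact_force: [-0.7, -0.7, -0.4]
gripper_width: 1.001
```

```bash
python3 - <<'E'
from h import *
save('wrist','w5');info(); go([.487,.399,.060],-.5)
E
```

```text
t 3.73 pos [0.4896 0.3978 0.1523] deg -0.60 tilt [-1.     -0.0004 -0.001 ] F [0.8185 0.3406 0.1464] w 0.998 j [ 0.5644  0.1257  1.6698  0.0001  1.3471 -0.9959]
xyz 3.693 0.049 -0.099  a -0.020 -0.011 0.005 rows>=2.2
```

View pics/w5.png

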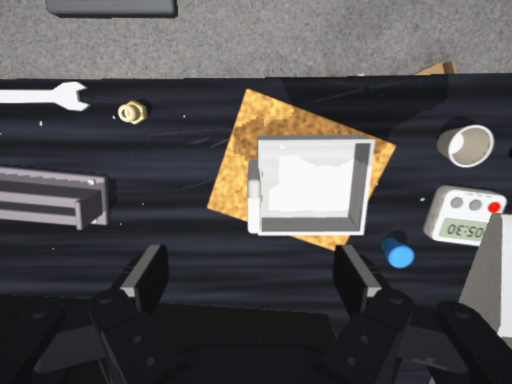

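{"method": "drive_tool", "body": {"series": [{"x":1.9,"y":0,"z":-0.1,"ax":0,"ay":0,"az":0},{"x":3.7,"y":0,"z":-0.1,"ax":0,"ay":0,"az":0},{"x":3.7,"y":0,"z":-0.1,"ax":0,"ay":0,"az":0},{"x":3.7,"y":0,"z":-0.1,"ax":0,"ay":0,"az":0},{"x":3.7,"y":0,"z":-0.1,"ax":0,"ay":0,"az":0}]}}

```text
time: 4.15
tool_pos: [0.4879, 0.3996, 0.0624]
tool_rot: [0.708, 0.004, 0.706, -0.002]
contact_force: [0.1, 1.3, 0.6]
gripper_width: 1.003
```

{"method": "drive_tool", "body": {"series": [{"x":0,"y":0,"z":0,"ax":0,"ay":0,"az":0},{"x":0,"y":0,"z":0,"ax":0,"ay":0,"az":0},{"x":0,"y":0,"z":0,"ax":0,"ay":0,"az":0},{"x":0,"y":0,"z":0,"ax":0,"ay":0,"az":0},{"x":0,"y":0,"z":0,"ax":0,"ay":0,"az":0}], "hand": 0}}

```text
time: 4.57
tool_pos: [0.4874, 0.3989, 0.0603]
tool_rot: [0.708, 0.003, 0.707, -0.003]
contact_force: [-0.0, 0.5, -0.3]
gripper_width: 0.301
```

{"method": "drive_tool", "body": {"series": [{"x":0,"y":0,"z":0,"ax":0,"ay":0,"az":0},{"x":0,"y":0,"z":0,"ax":0,"ay":0,"az":0},{"x":0,"y":0,"z":0,"ax":0,"ay":0,"az":0},{"x":0,"y":0,"z":0,"ax":0,"ay":0,"az":0},{"x":0,"y":0,"z":0,"ax":0,"ay":0,"az":0}], "hand": 0}}

```text
time: 4.98
tool_pos: [0.4872, 0.3986, 0.0598]
tool_rot: [0.707, 0.003, 0.707, -0.003]
contact_force: [-1.1, -2.1, 3.7]
gripper_width: 0.106
```

```bash
python3 - <<'E'
from h import *
info();save('wrist','w6')
E
```

```text
t 4.98 pos [0.4872 0.3986 0.0598] deg -0.52 tilt [-1.      0.0001  0.0005] F [-1.1444 -2.1389  3.6829] w 0.106 j [ 0.5676  0.2219  1.7281 -0.0003  1.1911 -0.994 ]
```

View pics/w6.png

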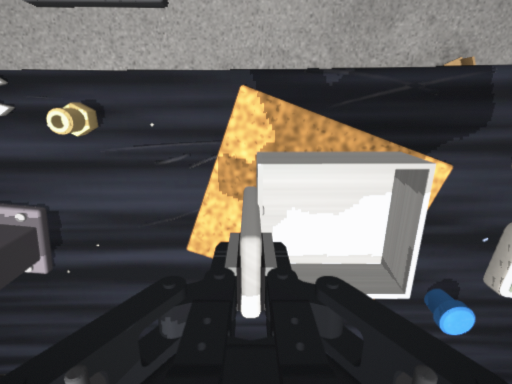

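```bash
cat >> h.py <<'E'
FQ=np.array([.5995,-.124,np.radians(-6.4)])
def F2W(x,y,z):
    c,s=np.cos(FQ[2]),np.sin(FQ[2]);return np.array([FQ[0]+c*x-s*y,FQ[1]+s*x+c*y,z])
def W2F(p):
    c,s=np.cos(FQ[2]),np.sin(FQ[2]);d=np.array(p)[:2]-FQ[:2];return np.array([c*d[0]+s*d[1],-s*d[0]+c*d[1]])
E
python3 - <<'E'
from h import *
info(); print(F2W(-.214,.064,.1),F2W(-.134,.064,.056)); go([.45,.30,.18],-30); go(F2W(-.214,.064,.1),-96.4)
E
```

```text
t 5.03 pos [0.4872 0.3986 0.0597] deg -0.52 tilt [-1.      0.0001  0.0005] F [ 0.0155 -1.4257  3.8038] w 0.107 j [ 0.5677  0.2219  1.7281 -0.0002  1.1911 -0.994 ]
[ 0.394  -0.0365  0.1   ] [ 0.4735 -0.0455  0.056 ]
xyz -4.811 -3.958 -1.450  a 5.897 0.006 -0.002 rows>=4.1
xyz -1.613 -17.440 -3.571  a 19.177 0.004 -0.005 rows>=13.4
```

{"method": "drive_tool", "body": {"series": [{"x":-0.8,"y":0,"z":0,"ax":0,"ay":0,"az":0},{"x":-2.2,"y":0,"z":0,"ax":0,"ay":0,"az":0},{"x":-3.6,"y":0,"z":-0.5,"ax":0,"ay":0,"az":0},{"x":-5,"y":0,"z":-1.2,"ax":0,"ay":0,"az":0},{"x":-5,"y":-0.8,"z":-2,"ax":0,"ay":0,"az":0}]}}

```text
time: 5.45
tool_pos: [0.4398, 0.3831, 0.1926]
tool_rot: [0.711, 0.006, 0.703, 0.001]
contact_force: [1.3, 0.3, -0.5]
gripper_width: 0.109
```

```bash
python3 - <<'E'
from h import *
info(); go([.42,.23,.18],-35); 
E
```

```text
t 5.45 pos [0.4398 0.3831 0.1926] deg -0.44 tilt [-0.9999  0.0093  0.0108] F [ 1.3212  0.2524 -0.5245] w 0.109 j [ 0.5882 -0.0286  1.7604  0.0017  1.3957 -0.9752]
xyz 0.437 -6.134 -0.750  a 6.913 0.088 -0.141 rows>=4.8
```

{"method": "drive_tool", "body": {"series": [{"x":0,"y":-1.2,"z":-0.2,"ax":1.4,"ay":0,"az":0},{"x":0,"y":-2.5,"z":-0.4,"ax":2.8,"ay":0,"az":0},{"x":0,"y":-3.8,"z":-0.6,"ax":4.2,"ay":0,"az":0},{"x":0,"y":-5,"z":-0.8,"ax":5.6,"ay":0,"az":0},{"x":0,"y":-6.2,"z":-0.8,"ax":7,"ay":0,"az":0}]}}

```text
time: 5.87
tool_pos: [0.4132, 0.2228, 0.1823]
tool_rot: [0.672, 0.217, 0.674, -0.218]
contact_force: [0.7, 0.1, -2.6]
gripper_width: 0.102
```

```bash
python3 - <<'E'
from h import *
info(); save('wrist','w7'); go([.40,.09,.18],-70); go(F2W(-.214,.064,.14),-96.4)
E
```

```text
t 5.87 pos [0.4132 0.2228 0.1823] deg -35.81 tilt [-1.     -0.0027 -0.0022] F [ 0.7292  0.1378 -2.5826] w 0.102 j [ 0.3356 -0.2971  2.0148  0.0003  1.4274 -0.6104]
xyz 0.119 -4.470 2.595  a 6.752 0.035 0.070 rows>=4.7
xyz 1.750 -8.684 5.391  a 12.032 0.052 0.063 rows>=8.4
```

View pics/w7.png

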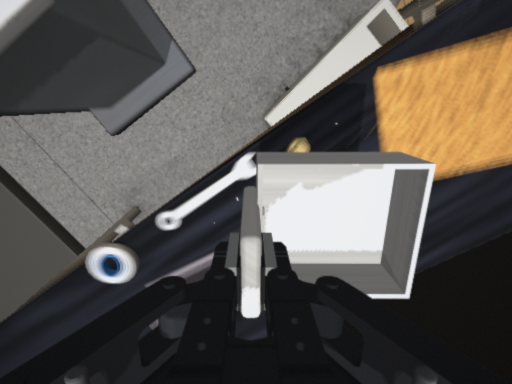

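Pan is held level. Carrying on.

{"method": "drive_tool", "body": {"series": [{"x":0.1,"y":-0.9,"z":0.5,"ax":1.4,"ay":0,"az":0},{"x":0.1,"y":-1.8,"z":1,"ax":2.8,"ay":0,"az":0},{"x":0.1,"y":-2.7,"z":1.6,"ax":4.2,"ay":0,"az":0},{"x":0.1,"y":-3.6,"z":2.1,"ax":5.4,"ay":0,"az":0},{"x":0.1,"y":-4.5,"z":2.6,"ax":6.7,"ay":0,"az":0}]}}

```text
time: 6.33
tool_pos: [0.4017, 0.0939, 0.1802]
tool_rot: [0.581, 0.401, 0.582, -0.402]
contact_force: [0.2, -0.4, -3.2]
gripper_width: 0.105
```

```bash
python3 - <<'E'
from h import *
info(); go(F2W(-.214,.064,.12),-96.4)
E
```

```text
t 6.33 pos [0.4017 0.0939 0.1802] deg -69.29 tilt [-1.     -0.0024 -0.001 ] F [ 0.2169 -0.3538 -3.219 ] w 0.105 j [ 0.0486 -0.4613  2.1388  0.0002  1.4666 -0.3129]
xyz 2.409 -2.127 4.774  a 5.422 -0.005 0.029 rows>=3.8
```

{"method": "drive_tool", "body": {"series": [{"x":0.5,"y":-0.5,"z":1.2,"ax":1.4,"ay":0,"az":0},{"x":1.2,"y":-1.1,"z":2.4,"ax":2.8,"ay":0,"az":0},{"x":1.8,"y":-1.7,"z":3.8,"ax":4.2,"ay":0,"az":0},{"x":2.4,"y":-2.1,"z":4.8,"ax":5.4,"ay":0,"az":0},{"x":2.4,"y":-2.1,"z":4.8,"ax":5.4,"ay":0,"az":0}]}}

```text
time: 6.75
tool_pos: [0.3936, -0.0389, 0.1172]
tool_rot: [-0.469, -0.526, -0.473, 0.53]
contact_force: [-0.1, 0.5, -2.8]
gripper_width: 0.108
```

```bash
python3 - <<'E'
from h import *
info(); save('wrist','w8');save('scene','s8');go(F2W(-.214,.064,.066),-96.4);go(F2W(-.134,.064,.066),-96.4);go(F2W(-.134,.064,.057),-96.4)
E
```

```text
t 6.75 pos [ 0.3936 -0.0389  0.1172] deg -96.53 tilt [-1.     -0.0076  0.0008] F [-0.0846  0.4555 -2.7602] w 0.108 j [-0.2858 -0.4458  2.2358 -0.0021  1.359  -0.1715]
xyz 2.153 -0.046 0.022  a 0.053 -0.015 0.045 rows>=1.3
xyz 2.140 3.154 0.037  a 0.053 -0.015 0.045 rows>=2.3
xyz 2.500 3.155 0.037  a 0.053 -0.015 0.045 rows>=2.4
```

View pics/w8.png

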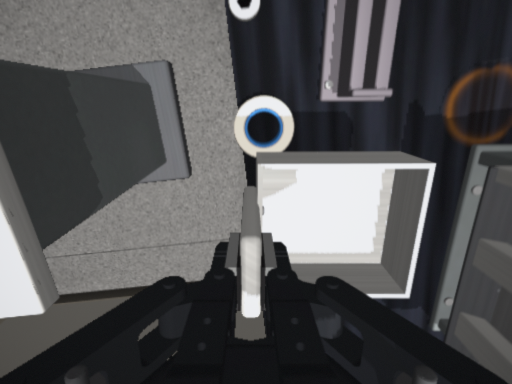

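View pics/s8.png

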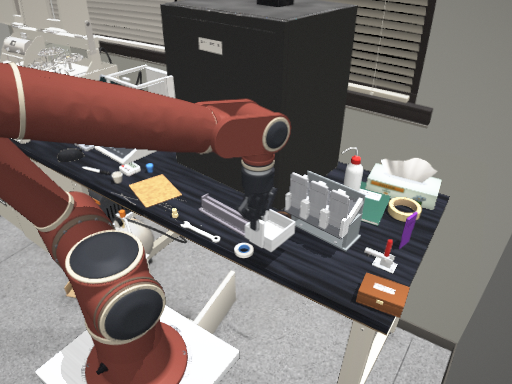

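{"method": "drive_tool", "body": {"series": [{"x":0,"y":1,"z":0,"ax":0,"ay":0,"az":0},{"x":0,"y":1.9,"z":0,"ax":0,"ay":0,"az":0},{"x":0.8,"y":1.95,"z":0,"ax":0,"ay":0,"az":0},{"x":1.6,"y":1.95,"z":0,"ax":0,"ay":0,"az":0},{"x":2.1,"y":1.95,"z":0,"ax":0,"ay":0,"az":0}]}}

```text
time: 7.27
tool_pos: [0.4451, -0.0394, 0.0679]
tool_rot: [-0.473, -0.525, -0.475, 0.525]
contact_force: [-1.2, 0.6, -2.8]
gripper_width: 0.11
```

```bash
python3 - <<'E'
from h import *
info(); save('wrist','w9');go(F2W(-.134,.064,.066),-96.4);go(F2W(-.134,.064,.056),-96.4)
E
```

```text
t 7.27 pos [ 0.4451 -0.0394  0.0679] deg -95.84 tilt [-1.     -0.0018 -0.0009] F [-1.2311  0.5793 -2.7715] w 0.110 j [-0.2556 -0.2245  2.1588  0.0006  1.2091 -0.1539]
xyz -0.033 1.237 0.133  a 0.111 -0.017 0.072 rows>=0.7
xyz 0.367 1.239 0.134  a 0.111 -0.017 0.072 rows>=0.8
```

View pics/w9.png

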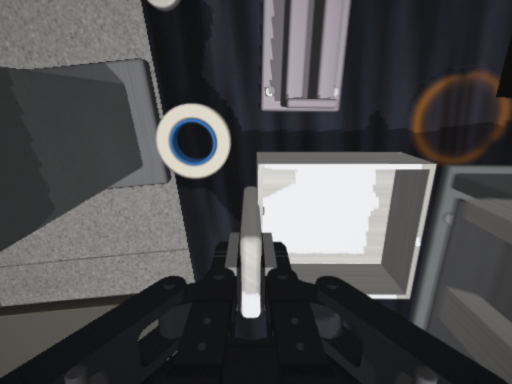

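```bash
python3 - <<'E'
from h import *
T=load('top0');b=lambda c:un(c,(190,145),4)
for p in [(317,160),(348,165),(317,195),(285,160)]: x=atz(T,*b(p),0);print(x,W2F(x))
w=load('w9')
for p in [(413,108),(460,163),(430,150)]: x=atz(w,*p,0.003);print(x,W2F(x))
for p in [(451,167),(417,318)]: x=atz(w,*p,0.0);print('base',x,W2F(x))
E
```

```text
[0.6009 0.0087 0.    ] [-0.0134  0.1321]
[ 0.5965 -0.0218  0.    ] [-0.0144  0.1012]
[0.5661 0.0082 0.    ] [-0.0479  0.1276]
[0.6003 0.0402 0.    ] [-0.0175  0.1632]
[0.5639 0.0215 0.003 ] [-0.0516  0.1406]
[ 0.6002 -0.0212  0.003 ] [-0.0107  0.1022]
[ 0.5781 -0.0093  0.003 ] [-0.0341  0.1116]
base [ 0.5962 -0.0245  0.    ] [-0.0143  0.0985]
base [ 0.5809 -0.1609  0.    ] [-0.0143 -0.0387]
```

```bash
python3 - <<'E'
from h import *
go(F2W(-.134,.056,.066),-96.4);go(F2W(-.134,.056,.056),-96.4)
E
```

```text
xyz -0.033 1.234 0.453  a 0.111 -0.017 0.072 rows>=0.8
xyz 0.367 1.236 0.454  a 0.111 -0.017 0.072 rows>=0.8
```

{"method": "drive_tool", "body": {"series": [{"x":0,"y":0.3,"z":0.4,"ax":0.1,"ay":0,"az":0},{"x":0,"y":0.8,"z":0.45,"ax":0.1,"ay":0,"az":0.05},{"x":0,"y":1.23,"z":0.45,"ax":0.1,"ay":0,"az":0.05},{"x":0.25,"y":1.23,"z":0.45,"ax":0.1,"ay":0,"az":0.05},{"x":0.38,"y":1.23,"z":0.45,"ax":0.1,"ay":0,"az":0.05}]}}

```text
time: 7.73
tool_pos: [0.4758, -0.0555, 0.0605]
tool_rot: [0.473, 0.529, 0.469, -0.526]
contact_force: [-0.7, 0.3, -2.4]
gripper_width: 0.106
```

{"method": "drive_tool", "body": {"series": [{"x":0,"y":0,"z":0,"ax":0,"ay":0,"az":0},{"x":0,"y":0,"z":0,"ax":0,"ay":0,"az":0}]}}

```text
time: 7.9
tool_pos: [0.4739, -0.0551, 0.0593]
tool_rot: [0.472, 0.528, 0.47, -0.527]
contact_force: [-0.1, -0.2, -2.7]
gripper_width: 0.103
```

```bash
python3 - <<'E'
from h import *
info(); save('wrist','w10');print(W2F(st()[0]))
E
```

```text
t 7.90 pos [ 0.4739 -0.0551  0.0593] deg -96.49 tilt [-1.      0.003  -0.0002] F [-0.1303 -0.1798 -2.7496] w 0.103 j [-0.2724 -0.1326  2.0961  0.0008  1.1752 -0.1593]
[-0.1322  0.0544]
```

View pics/w10.png

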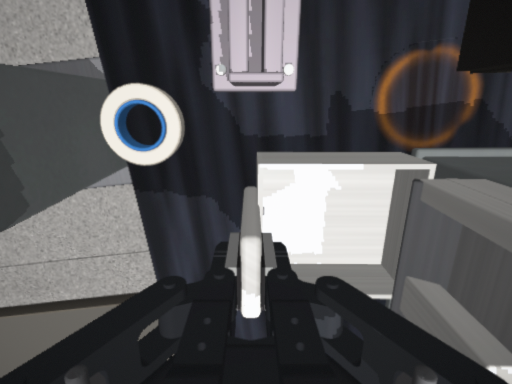

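{"method": "drive_tool", "body": {"series": [{"x":0.14,"y":0,"z":0,"ax":0,"ay":0,"az":0},{"x":0.14,"y":0,"z":0,"ax":0,"ay":0,"az":0},{"x":0.14,"y":0,"z":0,"ax":0,"ay":0,"az":0}]}}

```text
time: 8.2
tool_pos: [0.4744, -0.0554, 0.0561]
tool_rot: [0.472, 0.529, 0.47, -0.527]
contact_force: [-0.3, -0.2, -2.9]
gripper_width: 0.108
```

{"method": "drive_tool", "body": {"series": [{"x":0,"y":0,"z":0,"ax":0,"ay":0,"az":0},{"x":0,"y":0,"z":0,"ax":0,"ay":0,"az":0},{"x":0,"y":0,"z":0,"ax":0,"ay":0,"az":0},{"x":0,"y":0,"z":0,"ax":0,"ay":0,"az":0},{"x":0,"y":0,"z":0,"ax":0,"ay":0,"az":0}], "hand": 0.45}}

```text
time: 8.62
tool_pos: [0.4751, -0.0556, 0.0567]
tool_rot: [0.472, 0.529, 0.469, -0.526]
contact_force: [0.2, -0.2, -0.5]
gripper_width: 0.451
```

```bash
python3 - <<'E'
from h import *
info()
E
```

```text
t 8.62 pos [ 0.4751 -0.0556  0.0567] deg -96.52 tilt [-1.      0.0053  0.0001] F [ 0.2488 -0.2418 -0.4561] w 0.451 j [-0.2726 -0.1269  2.0959  0.0008  1.1673 -0.1592]
```

{"method": "drive_tool", "body": {"series": [{"x":-1,"y":0,"z":0,"ax":0,"ay":0,"az":0},{"x":-2.6,"y":0,"z":0,"ax":0,"ay":0,"az":0},{"x":-4.2,"y":0,"z":0,"ax":0,"ay":0,"az":0},{"x":-5.8,"y":0,"z":0,"ax":0,"ay":0,"az":0},{"x":-7.4,"y":0,"z":0,"ax":0,"ay":0,"az":0}]}}

```text
time: 9.03
tool_pos: [0.4736, -0.0553, 0.2433]
tool_rot: [0.472, 0.529, 0.47, -0.527]
contact_force: [1.3, 0.2, -1.2]
gripper_width: 0.448
```

{"method": "drive_tool", "body": {"series": [{"x":-1.2,"y":2,"z":0,"ax":0,"ay":1.2,"az":0},{"x":-1.2,"y":2,"z":0,"ax":0,"ay":2.5,"az":0},{"x":-1.2,"y":2,"z":0,"ax":0,"ay":3.6,"az":0},{"x":-1.2,"y":2,"z":0,"ax":0,"ay":3.6,"az":0},{"x":-1.2,"y":2,"z":0,"ax":0,"ay":3.6,"az":0}]}}

```text
time: 9.45
tool_pos: [0.5232, -0.062, 0.2708]
tool_rot: [0.392, 0.605, 0.537, -0.439]
contact_force: [0.5, 0.1, 0.5]
gripper_width: 0.449
```

```bash
python3 - <<'E'
from h import *
info(); save('wrist','w11');save('scene','s11');print(W2F(st()[0]))
crop('s11',235,150,385,260,5.2,'c8')
E
```

```text
t 9.45 pos [ 0.5232 -0.062   0.2708] deg -96.58 tilt [-0.9514  0.0029 -0.308 ] F [0.4689 0.079  0.5441] w 0.449 j [-0.4197 -0.1824  1.7942  0.2995  1.6213 -0.3029]
[-0.083   0.0544]
```

View pics/w11.png

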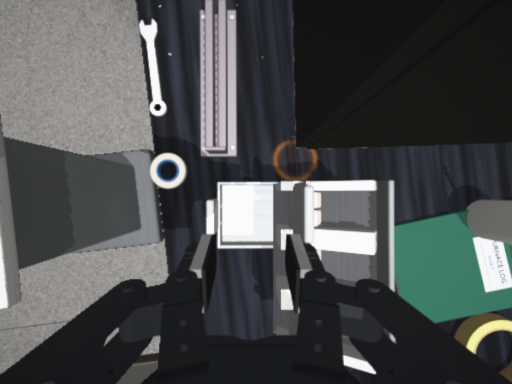

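View pics/c8.png

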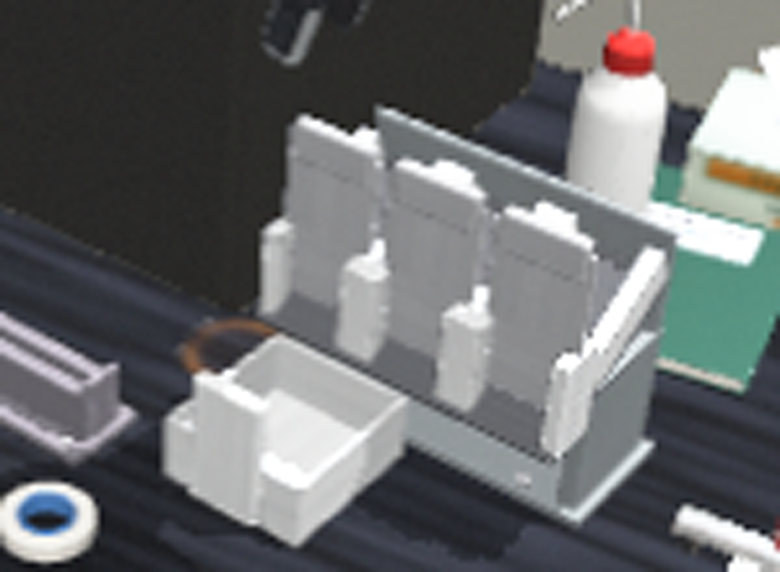

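```bash
python3 - <<'E'
from h import *
crop('w11',190,165,390,315,4,'c9')
E
```

```text
(no output)
```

View pics/c9.png

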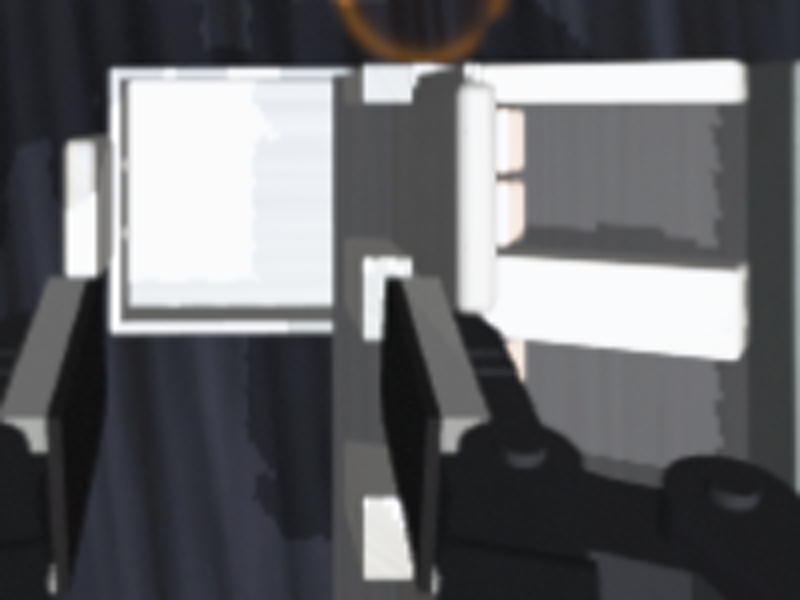

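```bash
cat >> h.py <<'E'
def RF(deg,phi):  # t yaw then tilt phi about tool y (deg)
    return Rt(np.radians(deg))@R.from_rotvec([0,np.radians(phi),0]).as_matrix()
def gog(g,deg,phi=0,depth=.0187,quiet=False):
    """grasp point at g; returns units"""
    G=RF(deg,phi);pos=np.array(g)+G[:,0]*depth
    p,r,s=st();d=r.T@(pos-p)/.025;w=np.degrees(R.from_matrix(r.T@G).as_rotvec())/5
    n=max(np.linalg.norm(d)*25/41.7,np.linalg.norm(w)*5/7.16)
    print('tcp',pos,'xyz %.3f %.3f %.3f  a %.3f %.3f %.3f rows>=%.1f'%(*d,*w,n))
E
python3 - <<'E'
from h import *
f=load('w11');w=lambda c:un(c,(190,165),4)
P=[]
for p in [(459,82),(495,84),(459,310),(495,310)]:
    x=atz(f,*w(p),.19);P.append(x);print(x,W2F(x))
print(np.mean(P,0),W2F(np.mean(P,0)))
for p in [(110,68),(110,333)]: x=atz(f,*w(p),.04);print('pan rim near',x,W2F(x))
for p in [(65,140),(98,140),(65,277),(97,277)]: x=atz(f,*w(p),.086);print('grip',x,W2F(x))
g=F2W(-.035,.064,.178)
gog(g+[0,0,.05],-96.4,18); gog(g,-96.4,18)
E
```

```text
[ 0.5726 -0.0308  0.19  ] [-0.0372  0.0896]
[ 0.58   -0.0321  0.19  ] [-0.0296  0.0892]
[ 0.5669 -0.0785  0.19  ] [-0.0375  0.0415]
[ 0.5744 -0.0794  0.19  ] [-0.0299  0.0415]
[ 0.5735 -0.0552  0.19  ] [-0.0335  0.0655]
pan rim near [ 0.4831 -0.0115  0.04  ] [-0.1282  0.0989]
pan rim near [ 0.4726 -0.1016  0.04  ] [-0.1286  0.0081]
grip [ 0.4721 -0.0339  0.086 ] [-0.1366  0.0753]
grip [ 0.482  -0.0351  0.086 ] [-0.1266  0.0753]
grip [ 0.4674 -0.075   0.086 ] [-0.1368  0.0339]
grip [ 0.477  -0.0762  0.086 ] [-0.1271  0.0339]
tcp [ 0.5725 -0.0508  0.2102] xyz 2.508 1.911 0.163  a -0.008 0.010 -0.043 rows>=1.9
tcp [ 0.5725 -0.0508  0.1602] xyz 4.410 1.904 0.779  a -0.008 0.010 -0.043 rows>=2.9
```

```bash
sed -i 's/^FQ=.*/FQ=np.array([.6007,-.1228,np.radians(-6.5)])/' h.py; python3 - <<'E'
from h import *
g=np.array([.5735,-.0550,.178])
gog(g+[0,0,.05],-96.5,18); gog(g,-96.5,18)
E
```

```text
tcp [ 0.5742 -0.0493  0.2102] xyz 2.528 1.970 0.099  a 0.011 0.010 -0.036 rows>=1.9
tcp [ 0.5742 -0.0493  0.1602] xyz 4.431 1.964 0.715  a 0.011 0.010 -0.036 rows>=2.9
```

{"method": "drive_tool", "body": {"series": [{"x":2.5,"y":1.95,"z":0.1,"ax":0,"ay":0,"az":0},{"x":2.5,"y":1.95,"z":0.1,"ax":0,"ay":0,"az":0},{"x":2.5,"y":1.95,"z":0.1,"ax":0,"ay":0,"az":0}]}}

```text
time: 9.8
tool_pos: [0.5729, -0.047, 0.2039]
tool_rot: [0.39, 0.602, 0.541, -0.439]
contact_force: [-2.4, -0.3, -1.9]
gripper_width: 0.448
```

```bash
python3 - <<'E'
from h import *
g=np.array([.5735,-.0550,.178]);info()
gog(g+[0,0,.05],-96.5,18); gog(g,-96.5,18)
save('wrist','w12')
E
```

```text
t 9.80 pos [ 0.5729 -0.047   0.2039] deg -96.48 tilt [-0.9505 -0.006  -0.3105] F [-2.4169 -0.2539 -1.8939] w 0.448 j [-0.3603 -0.024   1.76    0.3051  1.4954 -0.2852]
tcp [ 0.5742 -0.0493  0.2102] xyz -0.267 0.060 -0.001  a 0.005 -0.018 0.074 rows>=0.2
tcp [ 0.5742 -0.0493  0.1602] xyz 1.634 0.072 0.620  a 0.005 -0.018 0.074 rows>=1.0
```

View pics/w12.png

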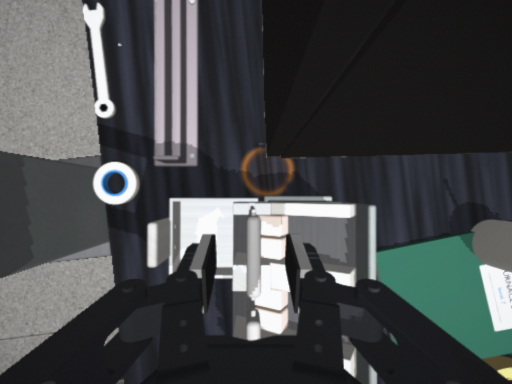

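{"method": "drive_tool", "body": {"series": [{"x":0.4,"y":0.07,"z":0.15,"ax":0,"ay":0,"az":0},{"x":0.8,"y":0.07,"z":0.3,"ax":0,"ay":0,"az":0},{"x":1.2,"y":0.07,"z":0.45,"ax":0,"ay":0,"az":0},{"x":1.4,"y":0.07,"z":0.53,"ax":0,"ay":0,"az":0},{"x":1.5,"y":0.07,"z":0.58,"ax":0,"ay":0,"az":0}]}}

```text
time: 10.27
tool_pos: [0.575, -0.0522, 0.1705]
tool_rot: [0.392, 0.604, 0.538, -0.438]
contact_force: [-0.6, 0.8, 1.2]
gripper_width: 0.448
```

{"method": "drive_tool", "body": {"series": [{"x":0,"y":0,"z":0,"ax":0,"ay":0,"az":0},{"x":0,"y":0,"z":0,"ax":0,"ay":0,"az":0}]}}

```text
time: 10.43
tool_pos: [0.5758, -0.0524, 0.1718]
tool_rot: [0.393, 0.605, 0.537, -0.437]
contact_force: [-0.1, -0.6, 0.6]
gripper_width: 0.452
```

```bash
python3 - <<'E'
from h import *
g=np.array([.5735,-.0550,.178]);info()
gog(g,-96.5,18)
save('wrist','w13')
E
```

```text
t 10.43 pos [ 0.5758 -0.0524  0.1718] deg -96.45 tilt [-0.9511  0.005  -0.3089] F [-0.149  -0.6229  0.6284] w 0.452 j [-0.3678  0.0055  1.7859  0.3079  1.4335 -0.3097]
tcp [ 0.5742 -0.0493  0.1602] xyz 0.476 -0.082 0.031  a 0.010 0.001 -0.056 rows>=0.3
```

View pics/w13.png

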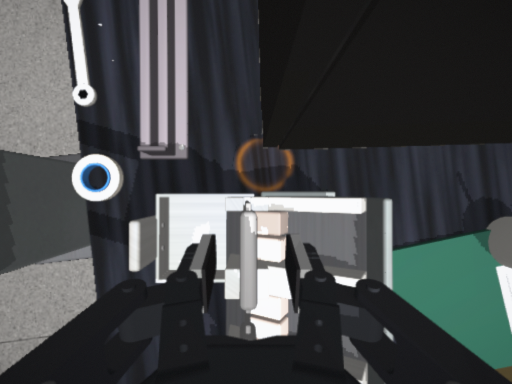

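{"method": "drive_tool", "body": {"series": [{"x":0.25,"y":-0.05,"z":0.03,"ax":0,"ay":0,"az":0},{"x":0.47,"y":-0.06,"z":0.03,"ax":0,"ay":0,"az":0},{"x":0.47,"y":-0.06,"z":0.03,"ax":0,"ay":0,"az":0},{"x":0.47,"y":-0.06,"z":0.03,"ax":0,"ay":0,"az":0}]}}

```text
time: 10.82
tool_pos: [0.5742, -0.0488, 0.1592]
tool_rot: [0.392, 0.604, 0.538, -0.438]
contact_force: [1.6, 0.4, 1.5]
gripper_width: 0.45
```

{"method": "drive_tool", "body": {"series": [{"x":0,"y":0,"z":0,"ax":0,"ay":0,"az":0},{"x":0,"y":0,"z":0,"ax":0,"ay":0,"az":0},{"x":0,"y":0,"z":0,"ax":0,"ay":0,"az":0},{"x":0,"y":0,"z":0,"ax":0,"ay":0,"az":0},{"x":0,"y":0,"z":0,"ax":0,"ay":0,"az":0}], "hand": 0}}

```text
time: 11.23
tool_pos: [0.5746, -0.0491, 0.1603]
tool_rot: [0.393, 0.604, 0.538, -0.437]
contact_force: [-0.5, 0.2, 2.0]
gripper_width: 0.096
```

{"method": "drive_tool", "body": {"series": [{"x":0,"y":0,"z":0,"ax":0,"ay":0,"az":0},{"x":0,"y":0,"z":0,"ax":0,"ay":0,"az":0}]}}

```text
time: 11.4
tool_pos: [0.5746, -0.0491, 0.1602]
tool_rot: [0.393, 0.604, 0.538, -0.437]
contact_force: [-2.0, 0.6, 2.7]
gripper_width: 0.091
```

```bash
python3 - <<'E'
from h import *
info();p,r,s=st();print('up 1unit in tool:',r.T@[0,0,1]); save('wrist','w14'); save('scene','s14')
crop('s14',235,130,385,240,5.2,'c10')
E
```

```text
t 11.40 pos [ 0.5746 -0.0491  0.1602] deg -96.43 tilt [-0.951   0.0043 -0.3091] F [-1.9524  0.576   2.6736] w 0.091 j [-0.3631  0.0125  1.799   0.3092  1.4138 -0.3117]
up 1unit in tool: [-0.951   0.0043 -0.3091]
```

View pics/w14.png

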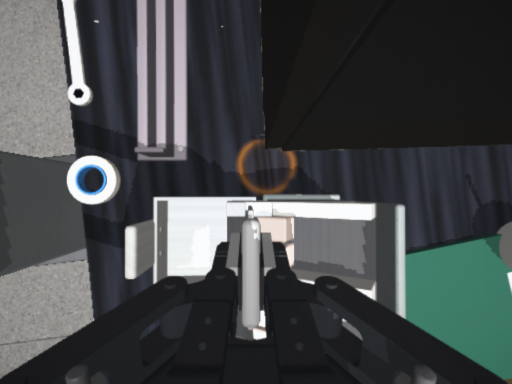

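View pics/c10.png

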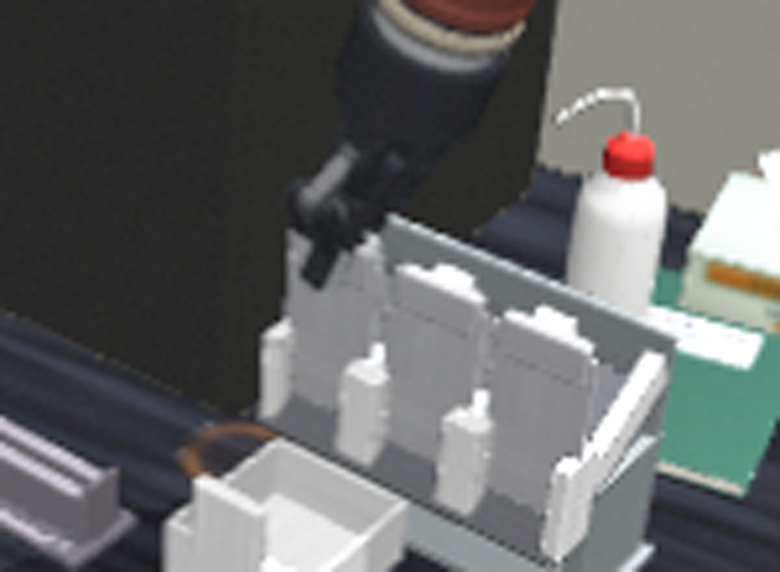

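{"method": "drive_tool", "body": {"series": [{"x":-0.48,"y":0,"z":-0.155,"ax":0,"ay":0,"az":0},{"x":-1.24,"y":0,"z":-0.4,"ax":0,"ay":0,"az":0},{"x":-2,"y":0,"z":-0.65,"ax":0,"ay":0,"az":0},{"x":-2.76,"y":0,"z":-0.9,"ax":0,"ay":0,"az":0},{"x":-3.42,"y":0,"z":-1.11,"ax":0,"ay":0,"az":0}]}}

```text
time: 11.92
tool_pos: [0.5748, -0.0492, 0.252]
tool_rot: [0.393, 0.605, 0.537, -0.437]
contact_force: [-0.6, -0.8, 0.2]
gripper_width: 0.093
```

```bash
python3 - <<'E'
from h import *
info(); save('wrist','w15'); save('scene','s15')
crop('s15',235,130,385,240,5.2,'c11')
E
```

```text
t 11.92 pos [ 0.5748 -0.0492  0.252 ] deg -96.41 tilt [-0.9512  0.0066 -0.3086] F [-0.63   -0.8296  0.167 ] w 0.093 j [-0.3632 -0.06    1.7135  0.3053  1.562  -0.2644]
```

View pics/w15.png

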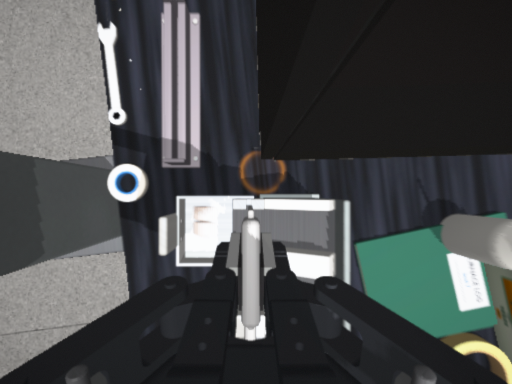

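View pics/c11.png

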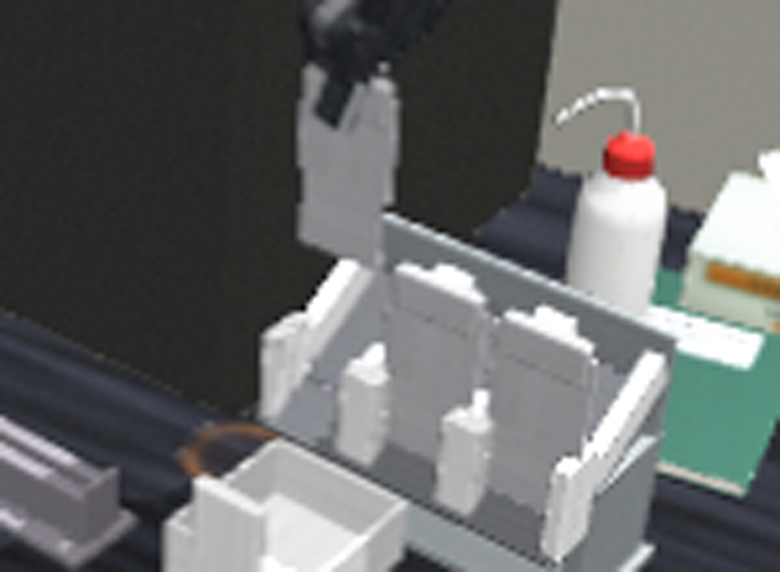

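```bash
python3 - <<'E'
from h import *
crop('w15',140,0,220,180,3.3,'c12a');crop('w13',110,0,210,170,3.5,'c12b')
a=cv2.imread('pics/c12a.png');b=cv2.imread('pics/c12b.png');print(a.shape,b.shape)
H=max(a.shape[0],b.shape[0]);m=np.zeros((H,a.shape[1]+b.shape[1]+10,3),np.uint8);m[:a.shape[0],:a.shape[1]]=a;m[:b.shape[0],a.shape[1]+10:]=b
cv2.imwrite('pics/c12.png',m[:600])
E
```

```text
(594, 264, 3) (595, 350, 3)
```

View pics/c12.png

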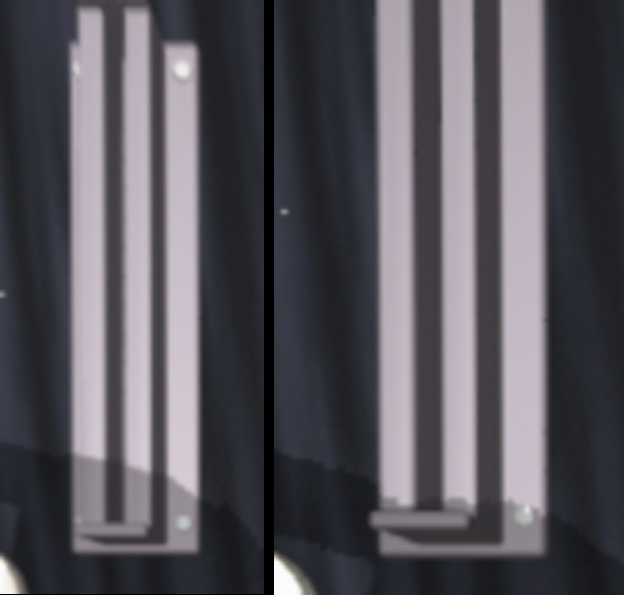

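```bash
python3 - <<'E'
from h import *
f=load('w15');g=load('w13');w=lambda c:un(c,(140,0),3.3);v=lambda c:un((c[0]-274,c[1]),(110,0),3.5)
for y in (20,200,400,510):
    print('w15',atz(f,*w((104.5,y)),.04),atz(f,*w((123.5,y)),.04))
for y in (20,200,400,500):
    print('w13',atz(g,*v((413.5,y)),.04),atz(g,*v((441,y)),.04))
for p in [(79,8),(150,8),(80,535),(148,535)]: print('ends z.048',atz(f,*w(p),.048))
for p in [(198,45),(198,552),(75,552),(71,45)]: print('base',atz(f,*w(p),.004))
E
```

```text
w15 [0.5052 0.2326 0.04  ] [0.5125 0.2319 0.04  ]
w15 [0.4967 0.1634 0.04  ] [0.5041 0.1627 0.04  ]
w15 [0.4874 0.0856 0.04  ] [0.4948 0.0848 0.04  ]
w15 [0.4824 0.0426 0.04  ] [0.4898 0.0417 0.04  ]
w13 [0.4997 0.178  0.04  ] [0.5076 0.1772 0.04  ]
w13 [0.4934 0.1269 0.04  ] [0.5013 0.1261 0.04  ]
w13 [0.4865 0.0695 0.04  ] [0.4944 0.0686 0.04  ]
w13 [0.483  0.0406 0.04  ] [0.491  0.0397 0.04  ]
ends z.048 [0.4976 0.2327 0.048 ]
ends z.048 [0.5245 0.2299 0.048 ]
ends z.048 [0.474  0.0327 0.048 ]
ends z.048 [0.4999 0.0298 0.048 ]
base [0.5368 0.2423 0.004 ]
base [0.5112 0.0259 0.004 ]
base [0.4585 0.0319 0.004 ]
base [0.4827 0.248  0.004 ]
```

```bash
cat >> h.py <<'E'
RQ=np.array([.498,.137,np.radians(-6.8)])
def R2W(x,y,z):
    c,s=np.cos(RQ[2]),np.sin(RQ[2]);return np.array([RQ[0]+c*x-s*y,RQ[1]+s*x+c*y,z])
E
python3 - <<'E'
from h import *
info()
gog([.50,-.04,.26],-96.8,18); print(R2W(0,.052,.2));gog(R2W(0,.052,.24),-96.8,18);gog(R2W(0,.052,.16),-96.8,18)
E
```

```text
t 12.02 pos [ 0.5763 -0.0498  0.2546] deg -96.29 tilt [-0.9515  0.0126 -0.3073] F [ 0.6157  0.0357 -0.5635] w 0.096 j [-0.3633 -0.0614  1.7105  0.3056  1.5605 -0.265 ]
tcp [ 0.5007 -0.0343  0.2422] xyz 0.517 -3.083 -0.119  a 0.096 0.020 -0.120 rows>=1.9
[0.5042 0.1886 0.2   ]
tcp [0.5048 0.1944 0.2222] xyz 4.066 -3.968 -8.541  a 0.096 0.020 -0.120 rows>=6.1
tcp [0.5048 0.1944 0.1422] xyz 7.111 -4.008 -7.558  a 0.096 0.020 -0.120 rows>=6.7
```

{"method": "drive_tool", "body": {"series": [{"x":0.3,"y":-1.6,"z":-0.1,"ax":0,"ay":0,"az":0},{"x":0.5,"y":-3.1,"z":-0.2,"ax":0.1,"ay":0,"az":-0.1},{"x":1.4,"y":-3.4,"z":-1.8,"ax":0.1,"ay":0,"az":-0.1},{"x":2,"y":-3.6,"z":-3.4,"ax":0.1,"ay":0,"az":-0.1},{"x":2.6,"y":-3.7,"z":-5,"ax":0.1,"ay":0,"az":-0.1}]}}

```text
time: 12.43
tool_pos: [0.4966, 0.093, 0.2247]
tool_rot: [0.387, 0.604, 0.538, -0.442]
contact_force: [1.0, 0.2, -0.6]
gripper_width: 0.096
```

```bash
python3 - <<'E'
from h import *
info()
gog(R2W(0,.052,.17),-96.8,18)
E
```

```text
t 12.43 pos [0.4966 0.093  0.2247] deg -97.17 tilt [-0.951  -0.0082 -0.309 ] F [ 0.9928  0.1891 -0.5779] w 0.096 j [-0.1382 -0.271   1.9455  0.3151  1.4849 -0.0445]
tcp [0.5048 0.1944 0.1522] xyz 4.016 -0.143 -2.970  a -0.070 0.000 0.076 rows>=3.0
```

{"method": "drive_tool", "body": {"series": [{"x":0.5,"y":0,"z":-1.2,"ax":0,"ay":0,"az":0},{"x":1.5,"y":-0.1,"z":-2.4,"ax":0,"ay":0,"az":0},{"x":2.7,"y":-0.15,"z":-2.9,"ax":0,"ay":0,"az":0},{"x":3.6,"y":-0.15,"z":-2.95,"ax":0,"ay":0,"az":0},{"x":4,"y":-0.15,"z":-2.95,"ax":0,"ay":0,"az":0}]}}

```text
time: 12.85
tool_pos: [0.503, 0.1944, 0.1498]
tool_rot: [0.387, 0.602, 0.54, -0.443]
contact_force: [0.7, -0.2, -1.2]
gripper_width: 0.097
```

{"method": "drive_tool", "body": {"series": [{"x":0,"y":0,"z":0,"ax":0,"ay":0,"az":0},{"x":0,"y":0,"z":0,"ax":0,"ay":0,"az":0},{"x":0,"y":0,"z":0,"ax":0,"ay":0,"az":0}]}}

```text
time: 13.1
tool_pos: [0.5067, 0.1923, 0.1555]
tool_rot: [0.388, 0.605, 0.538, -0.441]
contact_force: [0.4, 0.2, -0.6]
gripper_width: 0.097
```

```bash
python3 - <<'E'
from h import *
info()
gog(R2W(0,.052,.17),-96.8,18)
gog(R2W(0,.052,.15),-96.8,18)
save('wrist','w16');save('scene','s16');crop('s16',180,140,290,250,5.4,'c13')
E
```

```text
t 13.10 pos [0.5067 0.1923 0.1555] deg -97.00 tilt [-0.9509 -0.0047 -0.3093] F [ 0.4441  0.2476 -0.5708] w 0.097 j [ 0.0642 -0.1563  1.967   0.3229  1.2902  0.1018]
tcp [0.5048 0.1944 0.1522] xyz 0.149 -0.083 -0.027  a -0.038 -0.004 0.044 rows>=0.1
tcp [0.5048 0.1944 0.1322] xyz 0.910 -0.079 0.220  a -0.038 -0.004 0.044 rows>=0.6
```

View pics/w16.png

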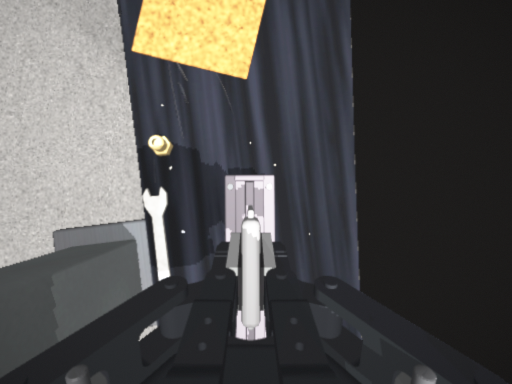

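View pics/c13.png

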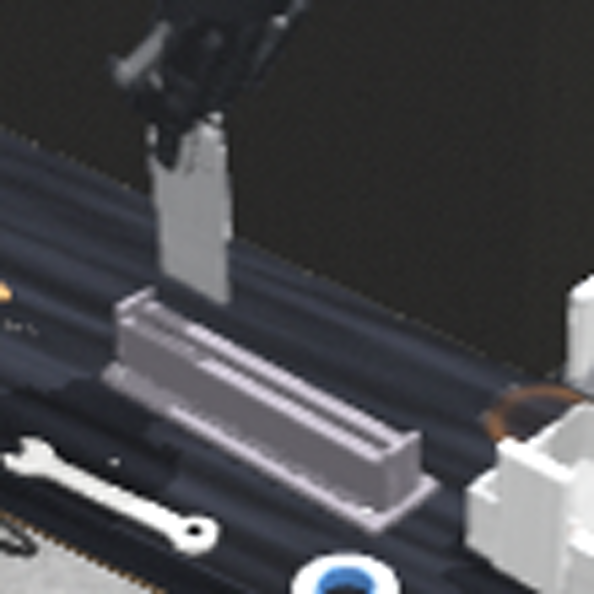

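```bash
python3 - <<'E'
from h import *
crop('w16',215,165,285,230,9,'c14')
f=load('w16');p,r,s=st()
for z in (.04,.024,.008): print([proj(f,R2W(x,.09,z)) for x in (-.004,.004)])
T=f['cam_to_world'];print(r.T@(T[:3,3]-p))
for yy in (.09,.052): print('plane', proj(f,p+r@np.array([.06,0,-.01])),proj(f,p+r@np.array([.06,0,-.03])))
E
```

```text
[array([245.1032, 189.1138]), array([253.3696, 189.0892])]
[array([245.498 , 189.3281]), array([253.3102, 189.3049])]
[array([245.8516, 189.5201]), array([253.257 , 189.4981])]
[-0.1419 -0.0001 -0.078 ]
plane [251.4029 195.8678] [251.3875 169.8048]
plane [251.4029 195.8678] [251.3875 169.8048]
```

View pics/c14.png

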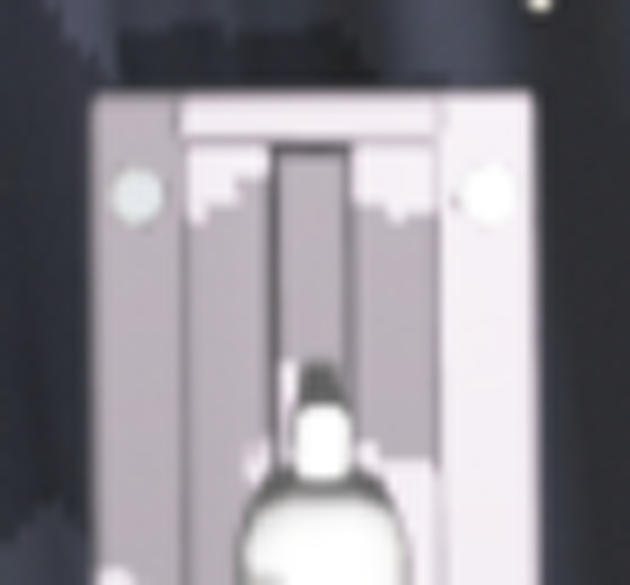

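```bash
python3 - <<'E'
from h import *
info();gog(R2W(0,.052,.14),-96.8,18); gog(R2W(0,.052,.104),-96.8,18)
E
```

```text
t 13.20 pos [0.507  0.1923 0.1561] deg -96.99 tilt [-0.9509 -0.0036 -0.3096] F [ 0.3875  0.2008 -0.0875] w 0.098 j [ 0.0641 -0.1568  1.9665  0.3229  1.2902  0.1019]
tcp [0.5048 0.1944 0.1222] xyz 1.313 -0.092 0.352  a -0.036 -0.007 0.032 rows>=0.8
tcp [0.5048 0.1944 0.0862] xyz 2.682 -0.086 0.798  a -0.036 -0.007 0.032 rows>=1.7
```

{"method": "drive_tool", "body": {"series": [{"x":0.4,"y":-0.08,"z":0.05,"ax":0,"ay":0,"az":0},{"x":0.8,"y":-0.08,"z":0.18,"ax":0,"ay":0,"az":0},{"x":1.1,"y":-0.08,"z":0.28,"ax":0,"ay":0,"az":0},{"x":1.3,"y":-0.08,"z":0.34,"ax":0,"ay":0,"az":0},{"x":1.3,"y":-0.08,"z":0.34,"ax":0,"ay":0,"az":0}]}}

```text
time: 13.62
tool_pos: [0.5024, 0.1951, 0.1185]
tool_rot: [0.387, 0.603, 0.539, -0.443]
contact_force: [0.0, -0.1, 0.1]
gripper_width: 0.093
```

```bash
python3 - <<'E'
from h import *
info(); gog(R2W(0,.052,.14),-96.8,18);gog(R2W(0,.052,.104),-96.8,18)
save('wrist','w17');crop('w17',215,165,285,230,9,'c15')
save('scene','s17');crop('s17',180,140,290,250,5.4,'c16')
E
```

```text
t 13.62 pos [0.5024 0.1951 0.1185] deg -97.03 tilt [-0.9512 -0.0102 -0.3083] F [ 0.034  -0.1187  0.1157] w 0.093 j [ 0.0703 -0.1185  1.999   0.3293  1.2279  0.0849]
tcp [0.5048 0.1944 0.1222] xyz -0.148 0.098 -0.030  a -0.044 0.009 0.109 rows>=0.1
tcp [0.5048 0.1944 0.0862] xyz 1.221 0.112 0.413  a -0.044 0.009 0.109 rows>=0.8
```

View pics/c15.png

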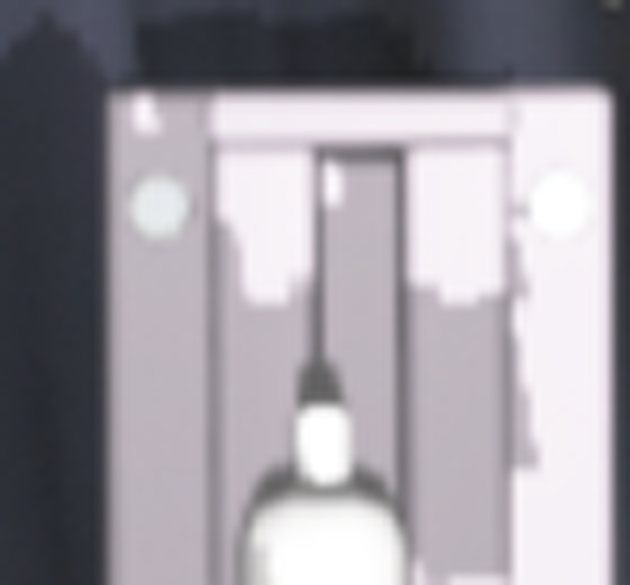

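View pics/c16.png

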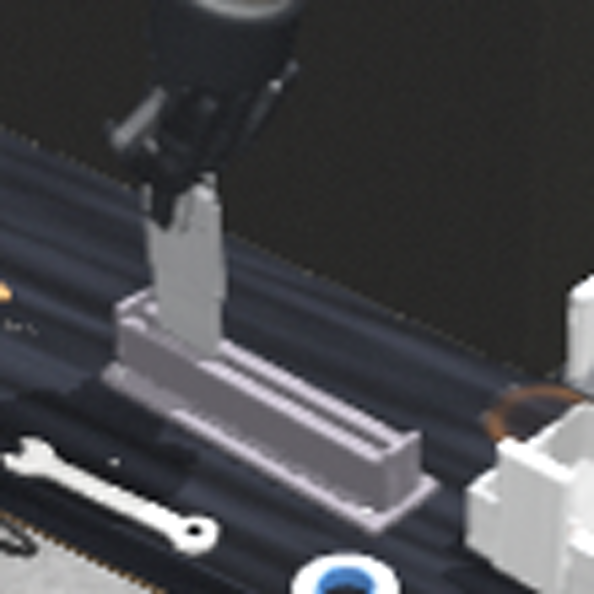

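{"method": "drive_tool", "body": {"series": [{"x":0,"y":0,"z":0,"ax":0,"ay":0,"az":0},{"x":0,"y":0,"z":0,"ax":0,"ay":0,"az":0},{"x":0,"y":0,"z":0,"ax":0,"ay":0,"az":0},{"x":0,"y":0,"z":0,"ax":0,"ay":0,"az":0},{"x":0,"y":0,"z":0,"ax":0,"ay":0,"az":0}]}}

```text
time: 14.13
tool_pos: [0.5039, 0.1953, 0.1211]
tool_rot: [0.388, 0.604, 0.538, -0.441]
contact_force: [-0.7, -0.3, -0.6]
gripper_width: 0.096
```

```bash
python3 - <<'E'
from h import *
info(); gog(R2W(0,.052,.14),-96.8,18);gog(R2W(0,.052,.104),-96.8,18)
save('wrist','w18');crop('w18',215,165,285,230,9,'c17')
E
```

```text
t 14.13 pos [0.5039 0.1953 0.1211] deg -96.95 tilt [-0.951  -0.0062 -0.3091] F [-0.6676 -0.3206 -0.6483] w 0.096 j [ 0.0704 -0.1206  1.9964  0.3294  1.2285  0.0851]
tcp [0.5048 0.1944 0.1222] xyz -0.054 0.042 0.017  a -0.028 -0.001 0.065 rows>=0.0
tcp [0.5048 0.1944 0.0862] xyz 1.316 0.051 0.462  a -0.028 -0.001 0.065 rows>=0.8
```

View pics/c17.png

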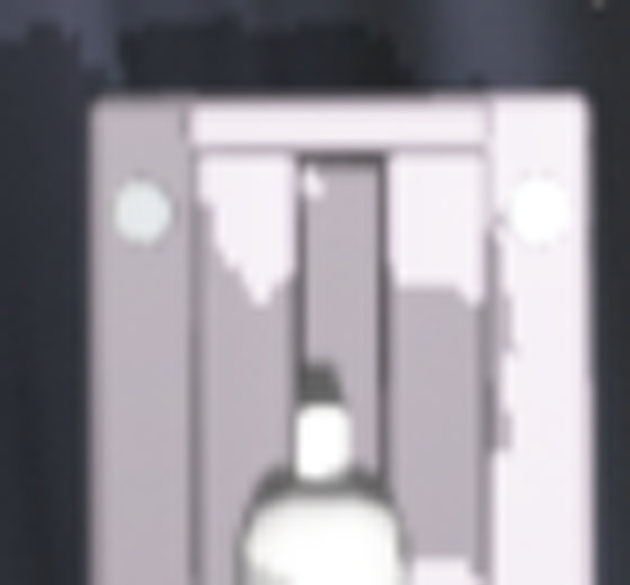

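{"method": "drive_tool", "body": {"series": [{"x":0,"y":0.09,"z":0,"ax":0,"ay":0,"az":0.06},{"x":0.15,"y":0.09,"z":0.05,"ax":0,"ay":0,"az":0.06},{"x":0.3,"y":0.09,"z":0.1,"ax":0,"ay":0,"az":0.06},{"x":0.45,"y":0.09,"z":0.15,"ax":0,"ay":0,"az":0.06},{"x":0.6,"y":0.09,"z":0.2,"ax":0,"ay":0,"az":0.06}]}}

```text
time: 14.6
tool_pos: [0.5056, 0.1948, 0.1042]
tool_rot: [0.389, 0.605, 0.537, -0.441]
contact_force: [0.7, -0.5, -0.7]
gripper_width: 0.097
```

{"method": "drive_tool", "body": {"series": [{"x":0,"y":0,"z":0,"ax":0,"ay":0,"az":0},{"x":0,"y":0,"z":0,"ax":0,"ay":0,"az":0}]}}

```text
time: 14.77
tool_pos: [0.5054, 0.1949, 0.1043]
tool_rot: [0.389, 0.605, 0.537, -0.441]
contact_force: [-0.7, 0.4, -0.7]
gripper_width: 0.096
```

```bash
python3 - <<'E'
from h import *
info(); gog(R2W(0,.052,.104),-96.8,18)
save('wrist','w19');crop('w19',215,165,285,230,9,'c18')
E
```

```text
t 14.77 pos [0.5054 0.1949 0.1043] deg -96.98 tilt [-0.9511 -0.0029 -0.3088] F [-0.7385  0.4281 -0.7403] w 0.096 j [ 0.0699 -0.0977  2.006   0.3327  1.1944  0.0741]
tcp [0.5048 0.1944 0.0862] xyz 0.681 -0.019 0.245  a -0.035 0.003 0.024 rows>=0.4
```

View pics/c18.png

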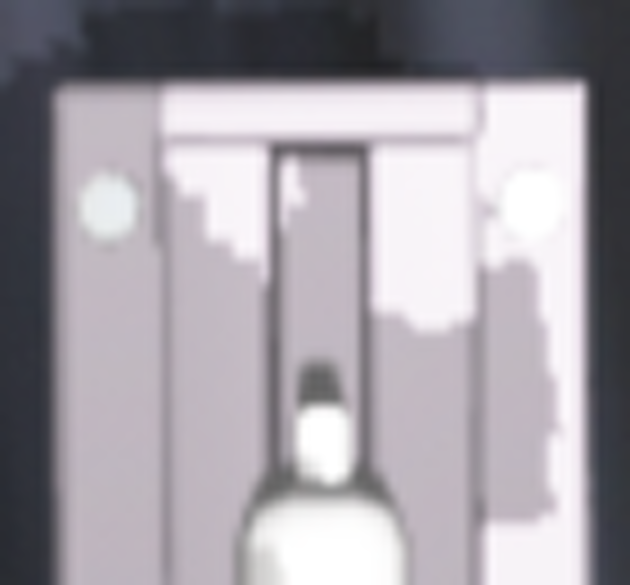

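{"method": "drive_tool", "body": {"series": [{"x":0.3,"y":0,"z":0.1,"ax":0,"ay":0,"az":0},{"x":0.5,"y":0,"z":0.17,"ax":0,"ay":0,"az":0},{"x":0.66,"y":0,"z":0.22,"ax":0,"ay":0,"az":0},{"x":0.66,"y":0,"z":0.22,"ax":0,"ay":0,"az":0}]}}

```text
time: 15.15
tool_pos: [0.5051, 0.1947, 0.0862]
tool_rot: [0.389, 0.605, 0.537, -0.441]
contact_force: [-0.0, -1.0, -0.8]
gripper_width: 0.094
```

```bash
python3 - <<'E'
from h import *
info(); gog(R2W(0,.052,.104),-96.8,18)
E
```

```text
t 15.15 pos [0.5051 0.1947 0.0862] deg -97.00 tilt [-0.9512 -0.0036 -0.3086] F [-0.029  -1.04   -0.7835] w 0.094 j [ 0.0696 -0.0733  2.0167  0.3373  1.1619  0.0616]
tcp [0.5048 0.1944 0.0862] xyz -0.003 -0.008 0.013  a -0.038 0.005 0.031 rows>=0.0
```

{"method": "drive_tool", "body": {"series": [{"x":0.02,"y":0,"z":0,"ax":0,"ay":0,"az":0},{"x":0.02,"y":0,"z":0,"ax":0,"ay":0,"az":0},{"x":0.02,"y":0,"z":0,"ax":0,"ay":0,"az":0},{"x":0.02,"y":0,"z":0,"ax":0,"ay":0,"az":0},{"x":0.02,"y":0,"z":0,"ax":0,"ay":0,"az":0}], "hand": 0.7}}

```text
time: 15.57
tool_pos: [0.5061, 0.195, 0.0874]
tool_rot: [0.389, 0.605, 0.537, -0.44]
contact_force: [0.1, -0.3, 0.1]
gripper_width: 0.697
```

{"method": "drive_tool", "body": {"series": [{"x":-0.8,"y":0,"z":0,"ax":0,"ay":0,"az":0},{"x":-2,"y":0,"z":0,"ax":0,"ay":0,"az":0},{"x":-3.2,"y":0,"z":0,"ax":0,"ay":0,"az":0},{"x":-4.4,"y":0,"z":0,"ax":0,"ay":0,"az":0},{"x":-4.6,"y":0,"z":0,"ax":0,"ay":0,"az":0}]}}

```text
time: 15.98
tool_pos: [0.5047, 0.1588, 0.203]
tool_rot: [0.392, 0.608, 0.535, -0.438]
contact_force: [0.9, 0.4, 2.0]
gripper_width: 0.698
```

```bash
python3 - <<'E'
from h import *
info(); save('scene','s20');crop('s20',180,140,310,260,5,'c19');save('wrist','w20')
E
```

```text
t 15.98 pos [0.5047 0.1588 0.203 ] deg -96.84 tilt [-0.9506  0.0083 -0.3104] F [0.8751 0.3533 2.0247] w 0.698 j [-0.0024 -0.2304  1.949   0.3179  1.3854  0.0652]
```

View pics/c19.png

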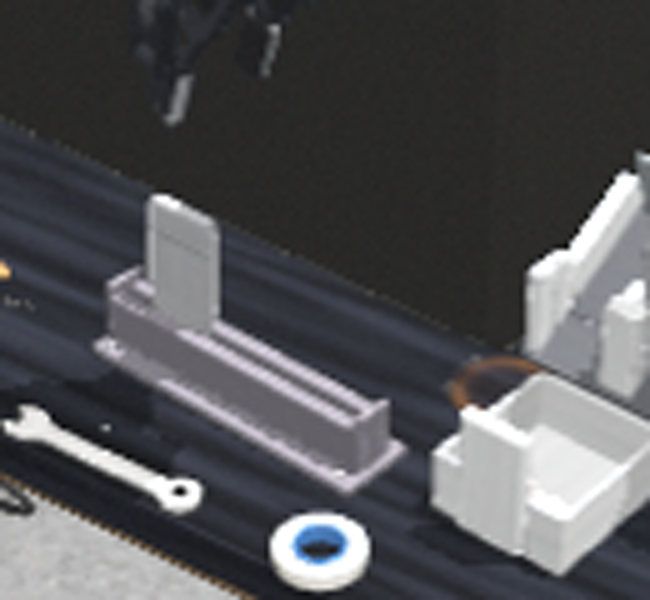

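View pics/w20.png

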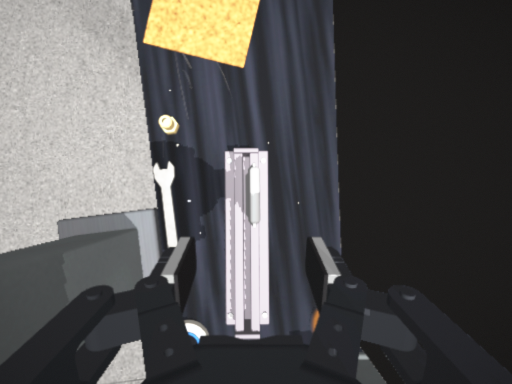

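```bash
python3 - <<'E'
from h import *
g=F2W(-.132,.054,.20);print(g)
gog(g,-96.5,0);gog(g-[0,0,.07],-96.5,0)
E
```

```text
[ 0.4757 -0.0542  0.2   ]
tcp [ 0.4757 -0.0542  0.1813] xyz -1.990 -0.058 8.407  a -0.088 -3.607 -0.053 rows>=5.2
tcp [ 0.4757 -0.0542  0.1113] xyz 0.673 -0.068 9.274  a -0.088 -3.607 -0.053 rows>=5.6
```

{"method": "drive_tool", "body": {"series": [{"x":-1.2,"y":0,"z":1.2,"ax":0,"ay":-1.2,"az":0},{"x":-1.8,"y":0,"z":2.8,"ax":0,"ay":-2.4,"az":0},{"x":-2,"y":0,"z":4.4,"ax":-0.1,"ay":-3.6,"az":0},{"x":-2,"y":0,"z":6,"ax":-0.1,"ay":-3.6,"az":0},{"x":-2,"y":-0.05,"z":7.6,"ax":-0.1,"ay":-3.6,"az":-0.05}]}}

```text
time: 16.5
tool_pos: [0.4762, -0.035, 0.1838]
tool_rot: [-0.471, -0.525, -0.474, 0.528]
contact_force: [-0.2, -0.8, -0.5]
gripper_width: 0.698
```

{"method": "drive_tool", "body": {"series": [{"x":0,"y":0,"z":0.4,"ax":0,"ay":0,"az":0},{"x":0,"y":0,"z":0.4,"ax":0,"ay":0,"az":0}]}}

```text
time: 16.67
tool_pos: [0.474, -0.0462, 0.1824]
tool_rot: [-0.468, -0.526, -0.473, 0.53]
contact_force: [0.3, 0.2, -0.1]
gripper_width: 0.698
```

```bash
python3 - <<'E'
from h import *
info(); save('wrist','w21')
crop('w21',130,130,330,280,4,'c20')
E
```

```text
t 16.67 pos [ 0.474  -0.0462  0.1824] deg -96.60 tilt [-1.     -0.0095 -0.0006] F [ 0.2742  0.1986 -0.1128] w 0.698 j [-0.2532 -0.2739  1.9961 -0.0007  1.4289 -0.1378]
```

View pics/w21.png

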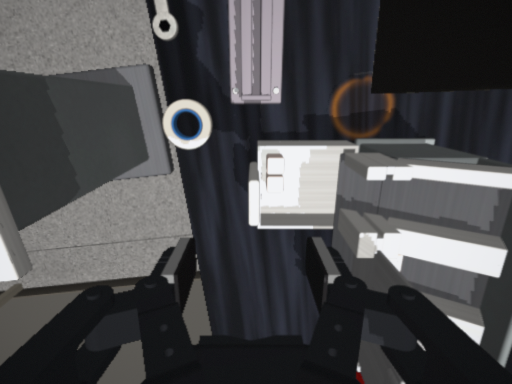

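View pics/c20.png

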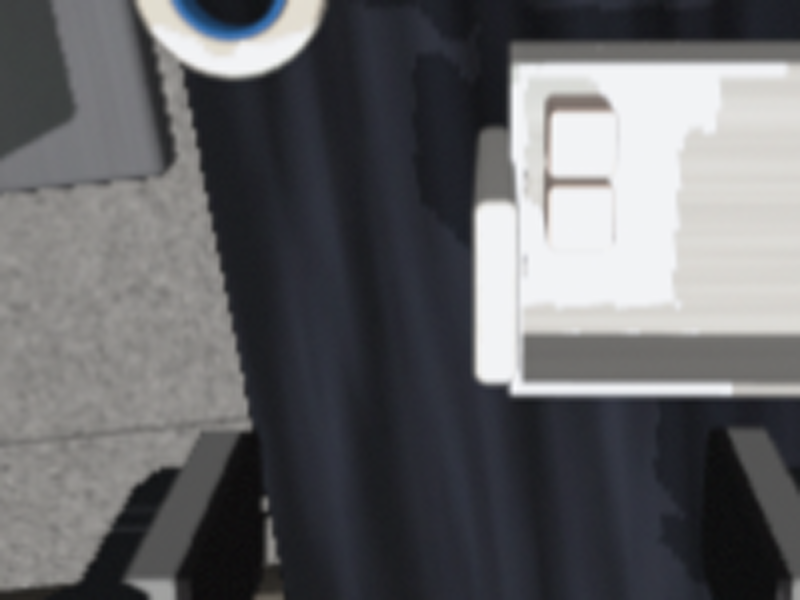

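```bash
python3 - <<'E'
from h import *
f=load('w21');w=lambda c:un(c,(130,130),4)
P=[]
for p in [(476,200),(516,201),(475,383),(515,383)]:
    x=atz(f,*w(p),.086);P.append(x);print(x,W2F(x))
m=np.mean(P,0);print(m)
for p in [(512,62),(513,394)]: x=atz(f,*w(p),.04);print('rim',x,W2F(x))
g=m.copy();g[2]=.0747
gog(g+[0,0,.05],-96.5);gog(g,-96.5)
E
```

```text
[ 0.4726 -0.0332  0.086 ] [-0.1374  0.0745]
[ 0.4812 -0.0344  0.086 ] [-0.1287  0.0743]
[ 0.4673 -0.0763  0.086 ] [-0.1379  0.0311]
[ 0.4764 -0.0773  0.086 ] [-0.1287  0.0311]
[ 0.4744 -0.0553  0.086 ]
rim [ 0.4835 -0.0112  0.04  ] [-0.1291  0.0976]
rim [ 0.4739 -0.1014  0.04  ] [-0.1284  0.0069]
tcp [ 0.4744 -0.0553  0.106 ] xyz 3.100 0.053 0.413  a -0.005 -0.013 0.088 rows>=1.9
tcp [ 0.4744 -0.0553  0.056 ] xyz 5.100 0.068 0.415  a -0.005 -0.013 0.088 rows>=3.1
```

{"method": "drive_tool", "body": {"series": [{"x":0.8,"y":0.06,"z":0.4,"ax":0,"ay":0,"az":0.08},{"x":2.2,"y":0.06,"z":0.4,"ax":0,"ay":0,"az":0.08},{"x":3.6,"y":0.06,"z":0.4,"ax":0,"ay":0,"az":0.08},{"x":4.6,"y":0.06,"z":0.4,"ax":0,"ay":0,"az":0.08},{"x":5.1,"y":0.06,"z":0.4,"ax":0,"ay":0,"az":0.08}], "hand": 0.5}}

```text
time: 17.13
tool_pos: [0.473, -0.0525, 0.0536]
tool_rot: [-0.47, -0.526, -0.473, 0.527]
contact_force: [-1.3, 0.5, -0.7]
gripper_width: 0.498
```

{"method": "drive_tool", "body": {"series": [{"x":0,"y":0,"z":0,"ax":0,"ay":0,"az":0},{"x":0,"y":0,"z":0,"ax":0,"ay":0,"az":0}]}}

```text
time: 17.3
tool_pos: [0.4753, -0.0536, 0.0573]
tool_rot: [0.472, 0.527, 0.472, -0.526]
contact_force: [0.9, 0.1, -0.1]
gripper_width: 0.502
```

```bash
python3 - <<'E'
from h import *
info(); 
gog([.4744,-.0553,.0747],-96.5)
E
```

```text
t 17.30 pos [ 0.4753 -0.0536  0.0573] deg -96.30 tilt [-1.      0.0008 -0.0007] F [ 0.9492  0.0881 -0.0633] w 0.502 j [-0.2685 -0.1248  2.0929  0.0009  1.1727 -0.1588]
tcp [ 0.4744 -0.0553  0.056 ] xyz 0.052 -0.028 0.073  a 0.039 -0.008 -0.009 rows>=0.1
```

{"method": "drive_tool", "body": {"series": [{"x":0.05,"y":0,"z":0.05,"ax":0,"ay":0,"az":0},{"x":0.05,"y":0,"z":0.05,"ax":0,"ay":0,"az":0},{"x":0.05,"y":0,"z":0.05,"ax":0,"ay":0,"az":0},{"x":0.05,"y":0,"z":0.05,"ax":0,"ay":0,"az":0},{"x":0.05,"y":0,"z":0.05,"ax":0,"ay":0,"az":0}], "hand": 0}}

```text
time: 17.72
tool_pos: [0.4762, -0.0563, 0.0584]
tool_rot: [0.472, 0.528, 0.47, -0.526]
contact_force: [-3.2, 1.3, 5.6]
gripper_width: 0.107
```

{"method": "drive_tool", "body": {"series": [{"x":0,"y":0,"z":0,"ax":0,"ay":0,"az":0},{"x":0,"y":0,"z":0,"ax":0,"ay":0,"az":0},{"x":0,"y":0,"z":0,"ax":0,"ay":0,"az":0}]}}

```text
time: 17.97
tool_pos: [0.4762, -0.0562, 0.0584]
tool_rot: [0.472, 0.528, 0.47, -0.526]
contact_force: [-2.2, 1.9, 7.1]
gripper_width: 0.105
```

```bash
python3 - <<'E'
from h import *
info(); save('wrist','w22')
go(F2W(-.134,0,.066),-96.5)
go(F2W(-.134,0,.056),-96.5)
E
```

```text
t 17.97 pos [ 0.4762 -0.0562  0.0584] deg -96.40 tilt [-1.      0.0041 -0.0001] F [-2.1956  1.8729  7.0921] w 0.105 j [-0.2734 -0.1256  2.0917  0.0009  1.1714 -0.162 ]
xyz -0.305 -0.115 2.082  a 0.020 -0.002 -0.048 rows>=1.3
xyz 0.095 -0.117 2.082  a 0.020 -0.002 -0.048 rows>=1.3
```

View pics/w22.png

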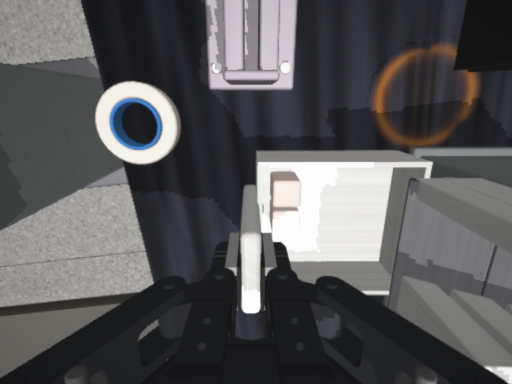

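{"method": "drive_tool", "body": {"series": [{"x":-0.35,"y":-0.3,"z":0,"ax":0,"ay":0,"az":0},{"x":-0.35,"y":-1,"z":0.4,"ax":0,"ay":0,"az":0},{"x":-0.35,"y":-1.1,"z":1.4,"ax":0,"ay":0,"az":0},{"x":-0.35,"y":-1,"z":2.08,"ax":0,"ay":0,"az":0},{"x":-0.35,"y":-0.5,"z":2.08,"ax":0,"ay":0,"az":0}]}}

```text
time: 18.43
tool_pos: [0.4552, -0.1083, 0.0646]
tool_rot: [-0.471, -0.528, -0.47, 0.528]
contact_force: [-0.1, 1.1, -3.6]
gripper_width: 0.106
```

{"method": "drive_tool", "body": {"series": [{"x":0,"y":0.35,"z":0,"ax":0,"ay":0,"az":0},{"x":0,"y":0.4,"z":0,"ax":0,"ay":0,"az":0},{"x":0,"y":0.4,"z":0,"ax":0,"ay":0,"az":0}]}}

```text
time: 18.68
tool_pos: [0.4673, -0.1073, 0.0652]
tool_rot: [0.472, 0.527, 0.471, -0.526]
contact_force: [-0.6, 0.2, -3.3]
gripper_width: 0.108
```

```bash
python3 - <<'E'
from h import *
info(); save('wrist','w23')
go(F2W(-.134,0,.0584),-96.5)
E
```

```text
t 18.68 pos [ 0.4673 -0.1073  0.0652] deg -96.36 tilt [-1.      0.0018 -0.0003] F [-0.5567  0.2461 -3.3031] w 0.108 j [-0.3815 -0.1348  2.087   0.0008  1.1878 -0.2707]
xyz 0.263 0.032 0.020  a 0.030 -0.004 -0.014 rows>=0.2
```

View pics/w23.png

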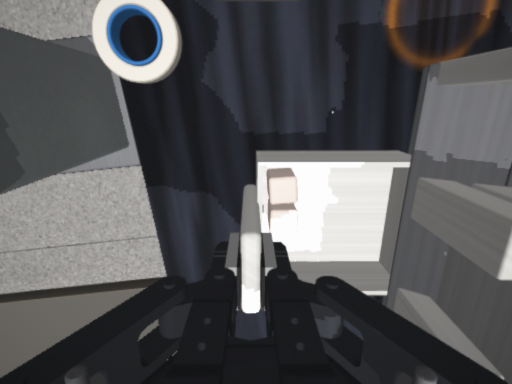

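{"method": "drive_tool", "body": {"series": [{"x":0.15,"y":0.03,"z":0,"ax":0,"ay":0,"az":0},{"x":0.27,"y":0.03,"z":0,"ax":0,"ay":0,"az":0},{"x":0.27,"y":0.03,"z":0,"ax":0,"ay":0,"az":0}]}}

```text
time: 18.98
tool_pos: [0.4677, -0.1073, 0.0584]
tool_rot: [0.472, 0.528, 0.471, -0.526]
contact_force: [-0.6, 0.3, -1.3]
gripper_width: 0.107
```

{"method": "drive_tool", "body": {"series": [{"x":0,"y":0,"z":0,"ax":0,"ay":0,"az":0},{"x":0,"y":0,"z":0,"ax":0,"ay":0,"az":0},{"x":0,"y":0,"z":0,"ax":0,"ay":0,"az":0},{"x":0,"y":0,"z":0,"ax":0,"ay":0,"az":0},{"x":0,"y":0,"z":0,"ax":0,"ay":0,"az":0}], "hand": 0.45}}

```text
time: 19.4
tool_pos: [0.468, -0.1077, 0.0588]
tool_rot: [0.472, 0.528, 0.47, -0.526]
contact_force: [0.9, 0.6, 0.3]
gripper_width: 0.453
```

{"method": "drive_tool", "body": {"series": [{"x":-1,"y":0,"z":0,"ax":0,"ay":0,"az":0},{"x":-2.6,"y":0,"z":0,"ax":0,"ay":0,"az":0},{"x":-4.2,"y":0,"z":0,"ax":0,"ay":0,"az":0},{"x":-5.8,"y":0,"z":0,"ax":0,"ay":0,"az":0},{"x":-7.3,"y":0,"z":0,"ax":0,"ay":0,"az":0}]}}

```text
time: 19.82
tool_pos: [0.4673, -0.1076, 0.2435]
tool_rot: [0.472, 0.528, 0.47, -0.526]
contact_force: [0.5, -0.7, -0.6]
gripper_width: 0.449
```

{"method": "drive_tool", "body": {"series": [{"x":-0.5,"y":1,"z":0,"ax":0,"ay":0,"az":0},{"x":-0.8,"y":2,"z":0,"ax":0,"ay":0,"az":0},{"x":-0.8,"y":2,"z":0,"ax":0,"ay":0,"az":0},{"x":-0.8,"y":2,"z":0,"ax":0,"ay":0,"az":0}]}}

```text
time: 20.15
tool_pos: [0.5176, -0.1133, 0.2615]
tool_rot: [0.472, 0.528, 0.471, -0.526]
contact_force: [0.6, 0.6, -0.5]
gripper_width: 0.451
```

```bash
python3 - <<'E'
from h import *
info(); save('wrist','w24')
crop('w24',190,130,390,280,4,'c21')
E
```

```text
t 20.15 pos [ 0.5176 -0.1133  0.2615] deg -96.38 tilt [-1.      0.0025  0.0001] F [ 0.5839  0.5603 -0.5021] w 0.451 j [-0.3563 -0.1949  1.7979  0.0005  1.5361 -0.245 ]
```

View pics/w24.png

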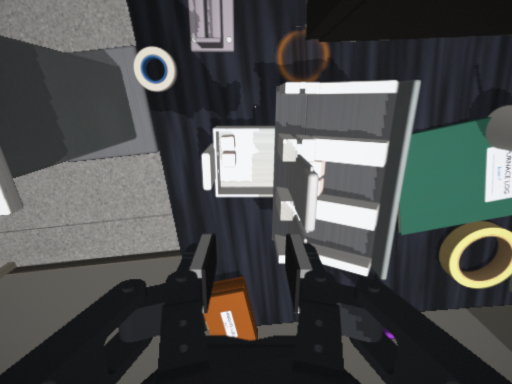

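View pics/c21.png

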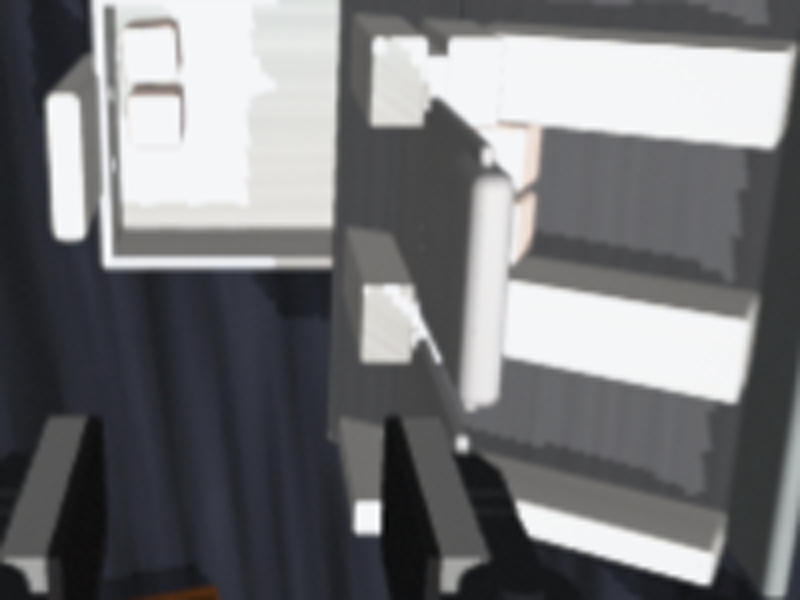

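```bash
python3 - <<'E'
from h import *
f=load('w24');w=lambda c:un(c,(190,130),4)
P=[]
for p in [(471,177),(511,179),(462,403),(500,401)]:
    x=atz(f,*w(p),.19);P.append(x);print(x,W2F(x))
m=np.mean(P,0);print(m,W2F(m))
for p in [(102,268)]+[]: x=atz(f,*w(p),.04);print('rim',x,W2F(x))
for p in [(48,95),(80,95),(53,240),(85,240)]: x=atz(f,*w(p),.086);print('grip',x,W2F(x))
g=m.copy();g[2]=.178
gog(g+[0,0,.05],-96.5,15);gog(g,-96.5,15)
E
```

```text
[ 0.5639 -0.0942  0.19  ] [-0.0398  0.0242]
[ 0.5715 -0.0955  0.19  ] [-0.0321  0.0238]
[ 0.5595 -0.142   0.19  ] [-0.0387 -0.0237]
[ 0.5673 -0.1424  0.19  ] [-0.0309 -0.0233]
[ 0.5656 -0.1185  0.19  ] [-0.0354  0.0003]
rim [ 0.465 -0.153  0.04 ] [-0.1314 -0.0453]
grip [ 0.4654 -0.0856  0.086 ] [-0.1387  0.0216]
grip [ 0.4743 -0.0866  0.086 ] [-0.1297  0.0216]
grip [ 0.4598 -0.128   0.086 ] [-0.1394 -0.0211]
grip [ 0.4691 -0.129   0.086 ] [-0.1301 -0.0211]
tcp [ 0.5661 -0.1137  0.2099] xyz 2.027 1.965 -0.193  a 0.024 2.997 -0.007 rows>=2.1
tcp [ 0.5661 -0.1137  0.1599] xyz 4.027 1.963 -0.193  a 0.024 2.997 -0.007 rows>=2.7
```

{"method": "drive_tool", "body": {"series": [{"x":0.4,"y":0.7,"z":0,"ax":0,"ay":1,"az":0},{"x":1,"y":1.4,"z":-0.1,"ax":0,"ay":2,"az":0},{"x":1.6,"y":1.95,"z":-0.19,"ax":0,"ay":3,"az":0},{"x":2,"y":1.95,"z":-0.19,"ax":0,"ay":3,"az":0},{"x":2,"y":1.95,"z":-0.19,"ax":0,"ay":3,"az":0}]}}

```text
time: 20.62
tool_pos: [0.5634, -0.1138, 0.2067]
tool_rot: [0.403, 0.591, 0.53, -0.455]
contact_force: [-0.2, 0.5, -1.3]
gripper_width: 0.452
```

{"method": "drive_tool", "body": {"series": [{"x":0,"y":0,"z":0,"ax":0,"ay":0,"az":0},{"x":0,"y":0,"z":0,"ax":0,"ay":0,"az":0}]}}

```text
time: 20.78
tool_pos: [0.5657, -0.1133, 0.2121]
tool_rot: [0.407, 0.592, 0.528, -0.453]
contact_force: [0.1, 0.4, 0.6]
gripper_width: 0.452
```

```bash
python3 - <<'E'
from h import *
info(); save('wrist','w25')
g=np.array([.5656,-.1185,.178]);gog(g,-96.5,15)
E
```

```text
t 20.78 pos [ 0.5657 -0.1133  0.2121] deg -96.31 tilt [-0.9662  0.0031 -0.2578] F [0.0599 0.3765 0.6331] w 0.452 j [-0.4473 -0.0184  1.733   0.2473  1.5137 -0.3618]
tcp [ 0.5661 -0.1137  0.1599] xyz 2.036 -0.003 0.556  a 0.042 0.014 -0.039 rows>=1.3
```

View pics/w25.png

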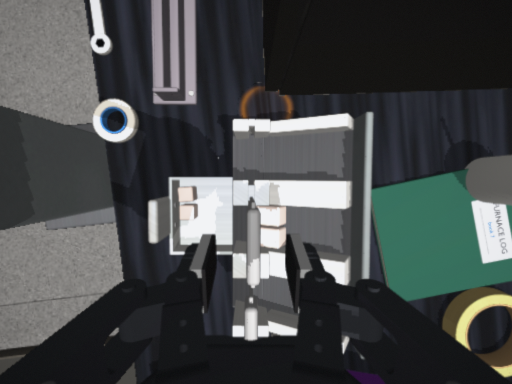

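Gate b is centred between the fingers (col 253), pan under lane b with two blocks; lane b holds two.

{"method": "drive_tool", "body": {"series": [{"x":0.6,"y":0,"z":0.15,"ax":0,"ay":0,"az":0},{"x":1.2,"y":0,"z":0.32,"ax":0,"ay":0,"az":0},{"x":1.7,"y":0,"z":0.46,"ax":0,"ay":0,"az":0},{"x":2.02,"y":0,"z":0.55,"ax":0,"ay":0,"az":0},{"x":2.02,"y":0,"z":0.55,"ax":0,"ay":0,"az":0}]}}

```text
time: 21.25
tool_pos: [0.565, -0.1133, 0.1571]
tool_rot: [0.406, 0.591, 0.529, -0.454]
contact_force: [-0.2, 0.3, -0.9]
gripper_width: 0.452
```

{"method": "drive_tool", "body": {"series": [{"x":0,"y":0,"z":0,"ax":0,"ay":0,"az":0},{"x":0,"y":0,"z":0,"ax":0,"ay":0,"az":0}]}}

```text
time: 21.42
tool_pos: [0.5667, -0.1142, 0.16]
tool_rot: [0.407, 0.592, 0.528, -0.453]
contact_force: [0.0, 0.0, 1.3]
gripper_width: 0.447
```

```bash
python3 - <<'E'
from h import *
info(); save('wrist','w26')
g=np.array([.5656,-.1185,.178]);gog(g,-96.5,15)
E
```

```text
t 21.42 pos [ 0.5667 -0.1142  0.16  ] deg -96.33 tilt [-0.966   0.0039 -0.2584] F [0.04   0.0459 1.2939] w 0.447 j [-0.4483  0.0279  1.7764  0.2503  1.4264 -0.3846]
tcp [ 0.5661 -0.1137  0.1599] xyz 0.016 -0.031 -0.020  a 0.033 0.007 -0.042 rows>=0.0
```

View pics/w26.png

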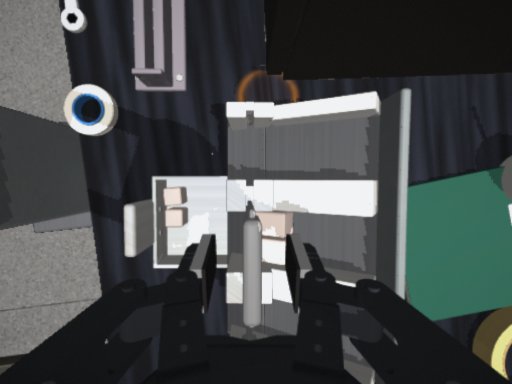

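{"method": "drive_tool", "body": {"series": [{"x":0,"y":0,"z":0,"ax":0,"ay":0,"az":0},{"x":0,"y":0,"z":0,"ax":0,"ay":0,"az":0},{"x":0,"y":0,"z":0,"ax":0,"ay":0,"az":0},{"x":0,"y":0,"z":0,"ax":0,"ay":0,"az":0},{"x":0,"y":0,"z":0,"ax":0,"ay":0,"az":0}], "hand": 0}}

```text
time: 21.88
tool_pos: [0.5662, -0.1143, 0.1597]
tool_rot: [0.407, 0.592, 0.528, -0.453]
contact_force: [-3.0, 0.1, 3.9]
gripper_width: 0.101
```

{"method": "drive_tool", "body": {"series": [{"x":0,"y":0,"z":0,"ax":0,"ay":0,"az":0},{"x":0,"y":0,"z":0,"ax":0,"ay":0,"az":0},{"x":0,"y":0,"z":0,"ax":0,"ay":0,"az":0}]}}

```text
time: 22.13
tool_pos: [0.5663, -0.1143, 0.1596]
tool_rot: [0.407, 0.592, 0.528, -0.453]
contact_force: [-2.4, 0.1, 5.1]
gripper_width: 0.101
```

```bash
python3 - <<'E'
from h import *
info()
save('scene','s27');crop('s27',235,130,385,240,5.2,'c22')
E
```

```text
t 22.13 pos [ 0.5663 -0.1143  0.1596] deg -96.35 tilt [-0.966   0.0026 -0.2587] F [-2.3548  0.1116  5.121 ] w 0.101 j [-0.4486  0.0282  1.7768  0.2501  1.4271 -0.3847]
```

View pics/c22.png

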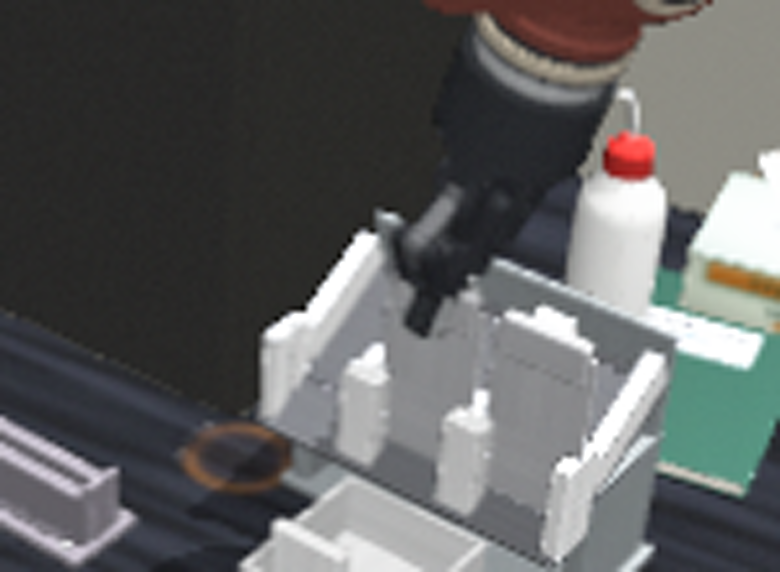

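{"method": "drive_tool", "body": {"series": [{"x":-0.48,"y":0,"z":-0.13,"ax":0,"ay":0,"az":0},{"x":-1.24,"y":0,"z":-0.33,"ax":0,"ay":0,"az":0},{"x":-2,"y":0,"z":-0.535,"ax":0,"ay":0,"az":0},{"x":-2.76,"y":0,"z":-0.74,"ax":0,"ay":0,"az":0},{"x":-3.5,"y":0,"z":-0.935,"ax":0,"ay":0,"az":0}]}}

```text
time: 22.6
tool_pos: [0.5661, -0.1141, 0.2506]
tool_rot: [0.407, 0.592, 0.528, -0.453]
contact_force: [0.9, -0.3, -0.6]
gripper_width: 0.097
```

```bash
python3 - <<'E'
from h import *
info(); save('wrist','w28'); save('scene','s28')
crop('s28',215,130,365,240,5.2,'c23')
E
```

```text
t 22.60 pos [ 0.5661 -0.1141  0.2506] deg -96.36 tilt [-0.9659  0.0029 -0.2589] F [ 0.8691 -0.3147 -0.6063] w 0.097 j [-0.4486 -0.0417  1.6913  0.2478  1.5773 -0.3462]
```

View pics/w28.png

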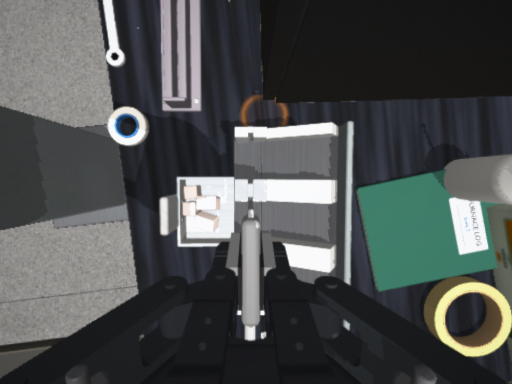

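View pics/c23.png

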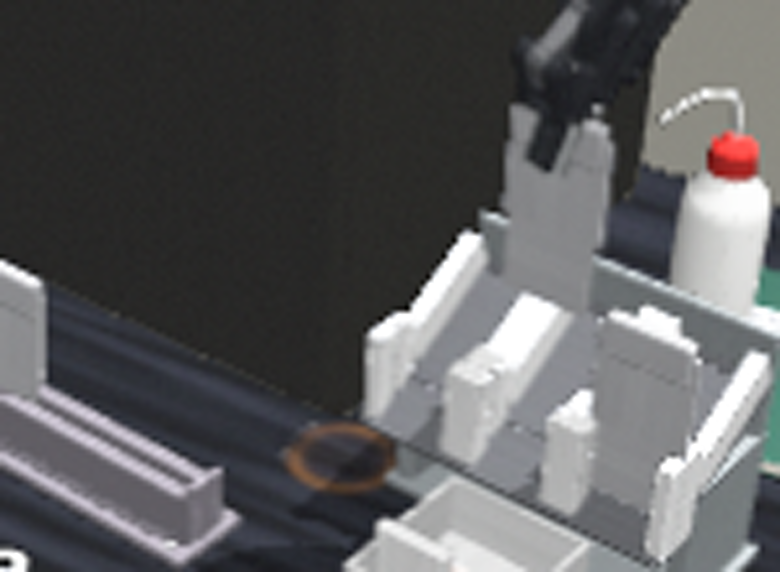

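```bash
sed -i 's/^RQ=.*/RQ=np.array([.4988,.137,np.radians(-6.8)])/' h.py; python3 - <<'E'
from h import *
info(); gog([.49,-.08,.27],-96.8,15); gog(R2W(0,-.052,.17),-96.8,15)
E
```

```text
t 22.70 pos [ 0.568  -0.1149  0.2539] deg -96.25 tilt [-0.9664  0.0101 -0.2567] F [ 0.2774  0.2602 -0.7622] w 0.095 j [-0.4486 -0.0436  1.6874  0.2481  1.5758 -0.3466]
tcp [ 0.4906 -0.0752  0.2519] xyz 0.362 -3.254 -1.179  a 0.106 0.024 -0.091 rows>=2.1
tcp [0.4932 0.0902 0.1519] xyz 5.912 -3.927 -6.518  a 0.106 0.024 -0.091 rows>=5.8
```

{"method": "drive_tool", "body": {"series": [{"x":0.2,"y":-1.6,"z":-0.6,"ax":0,"ay":0,"az":0},{"x":0.4,"y":-3.1,"z":-1.2,"ax":0.1,"ay":0,"az":-0.05},{"x":0.8,"y":-3.6,"z":-2.8,"ax":0.1,"ay":0,"az":-0.05},{"x":1.2,"y":-3.8,"z":-4.4,"ax":0.1,"ay":0,"az":-0.05},{"x":2.2,"y":-3.9,"z":-5.6,"ax":0.1,"ay":0,"az":-0.05}]}}

```text
time: 23.12
tool_pos: [0.4863, 0.0465, 0.2344]
tool_rot: [0.404, 0.594, 0.526, -0.455]
contact_force: [2.0, -0.8, 0.1]
gripper_width: 0.095
```

```bash
python3 - <<'E'
from h import *
info(); gog(R2W(0,-.052,.17),-96.8,15)
E
```

```text
t 23.12 pos [0.4863 0.0465 0.2344] deg -96.90 tilt [-0.9658  0.0017 -0.2592] F [ 1.9713 -0.8127  0.0664] w 0.095 j [-0.209  -0.308   1.9518  0.2616  1.5214 -0.1045]
tcp [0.4932 0.0902 0.1519] xyz 3.645 0.057 -0.851  a -0.019 -0.004 -0.025 rows>=2.2
```

{"method": "drive_tool", "body": {"series": [{"x":0.8,"y":0.03,"z":-0.8,"ax":0,"ay":0,"az":0},{"x":1.8,"y":0.05,"z":-0.85,"ax":0,"ay":0,"az":0},{"x":2.8,"y":0.05,"z":-0.85,"ax":0,"ay":0,"az":0},{"x":3.5,"y":0.05,"z":-0.85,"ax":0,"ay":0,"az":0},{"x":3.6,"y":0.05,"z":-0.85,"ax":0,"ay":0,"az":0}]}}

```text
time: 23.53
tool_pos: [0.4884, 0.0898, 0.1453]
tool_rot: [0.401, 0.59, 0.53, -0.459]
contact_force: [0.9, 0.8, -1.7]
gripper_width: 0.092
```

{"method": "drive_tool", "body": {"series": [{"x":0,"y":0,"z":0,"ax":0,"ay":0,"az":0},{"x":0,"y":0,"z":0,"ax":0,"ay":0,"az":0},{"x":0,"y":0,"z":0,"ax":0,"ay":0,"az":0},{"x":0,"y":0,"z":0,"ax":0,"ay":0,"az":0}]}}

```text
time: 23.87
tool_pos: [0.493, 0.0882, 0.1526]
tool_rot: [0.404, 0.593, 0.527, -0.456]
contact_force: [0.3, 0.1, -1.2]
gripper_width: 0.093
```

```bash
python3 - <<'E'
from h import *
info(); gog(R2W(0,-.052,.17),-96.8,15);gog(R2W(0,-.052,.14),-96.8,15)
save('wrist','w29');crop('w29',200,80,300,230,4,'c24')
E
```

```text
t 23.87 pos [0.493  0.0882 0.1526] deg -96.88 tilt [-0.9659 -0.0011 -0.2589] F [ 0.3053  0.0815 -1.1602] w 0.093 j [-0.12   -0.2201  2.0197  0.2684  1.3511 -0.0602]
tcp [0.4932 0.0902 0.1519] xyz 0.047 -0.001 -0.072  a -0.015 -0.000 0.010 rows>=0.1
tcp [0.4932 0.0902 0.1219] xyz 1.206 0.001 0.239  a -0.015 -0.000 0.010 rows>=0.7
```

View pics/c24.png

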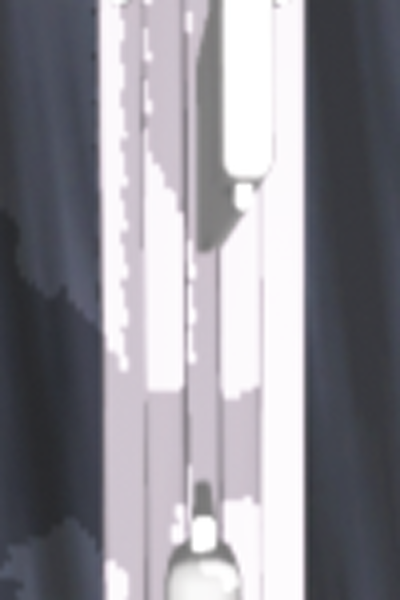

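{"method": "drive_tool", "body": {"series": [{"x":0.3,"y":0,"z":0.05,"ax":0,"ay":0,"az":0},{"x":0.6,"y":0,"z":0.1,"ax":0,"ay":0,"az":0},{"x":0.9,"y":0,"z":0.16,"ax":0,"ay":0,"az":0},{"x":1.1,"y":0,"z":0.21,"ax":0,"ay":0,"az":0},{"x":1.2,"y":0,"z":0.24,"ax":0,"ay":0,"az":0}]}}

```text
time: 24.33
tool_pos: [0.491, 0.0907, 0.1186]
tool_rot: [0.402, 0.592, 0.528, -0.457]
contact_force: [-0.4, 0.7, -0.2]
gripper_width: 0.097
```

{"method": "drive_tool", "body": {"series": [{"x":0,"y":0,"z":0,"ax":0,"ay":0,"az":0},{"x":0,"y":0,"z":0,"ax":0,"ay":0,"az":0},{"x":0,"y":0,"z":0,"ax":0,"ay":0,"az":0},{"x":0,"y":0,"z":0,"ax":0,"ay":0,"az":0}]}}

```text
time: 24.67
tool_pos: [0.4924, 0.0906, 0.1209]
tool_rot: [0.403, 0.593, 0.527, -0.456]
contact_force: [-1.2, 0.1, -0.1]
gripper_width: 0.092
```

```bash
python3 - <<'E'
from h import *
info(); gog(R2W(0,-.052,.122),-96.8,15);gog(R2W(0,-.052,.104),-96.8,15)
save('wrist','w30');crop('w30',200,80,300,230,4,'c25')
E
```

```text
t 24.67 pos [0.4924 0.0906 0.1209] deg -96.87 tilt [-0.9659 -0.0032 -0.2589] F [-1.1741  0.1472 -0.0695] w 0.092 j [-0.1152 -0.1831  2.0444  0.2726  1.2926 -0.0727]
tcp [0.4932 0.0902 0.1039] xyz 0.653 0.037 0.187  a -0.013 -0.001 0.034 rows>=0.4
tcp [0.4932 0.0902 0.0859] xyz 1.348 0.040 0.374  a -0.013 -0.001 0.034 rows>=0.8
```

View pics/c25.png

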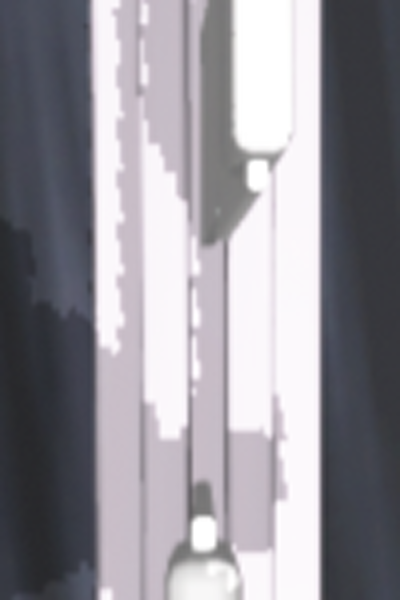

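{"method": "drive_tool", "body": {"series": [{"x":0,"y":0.05,"z":0,"ax":0,"ay":0,"az":0.03},{"x":0.2,"y":0.05,"z":0.05,"ax":0,"ay":0,"az":0.03},{"x":0.4,"y":0.05,"z":0.11,"ax":0,"ay":0,"az":0.03},{"x":0.6,"y":0.05,"z":0.17,"ax":0,"ay":0,"az":0.03},{"x":0.8,"y":0.05,"z":0.22,"ax":0,"ay":0,"az":0.03}]}}

```text
time: 25.13
tool_pos: [0.4929, 0.0903, 0.0988]
tool_rot: [0.403, 0.593, 0.527, -0.456]
contact_force: [0.4, 0.2, -0.8]
gripper_width: 0.097
```

```bash
python3 - <<'E'
from h import *
info(); gog(R2W(0,-.052,.104),-96.8,15)
E
```

```text
t 25.13 pos [0.4929 0.0903 0.0988] deg -96.89 tilt [-0.9659 -0.0022 -0.2588] F [ 0.4413  0.1905 -0.8383] w 0.097 j [-0.1155 -0.1536  2.0589  0.2763  1.2492 -0.0851]
tcp [0.4932 0.0902 0.0859] xyz 0.495 0.016 0.137  a -0.018 0.000 0.022 rows>=0.3
```

Bottom edge is at about z = 21 mm, inside the channel, no force. Lowering the rest.

{"method": "drive_tool", "body": {"series": [{"x":0.2,"y":0.01,"z":0.05,"ax":0,"ay":0,"az":0},{"x":0.35,"y":0.01,"z":0.1,"ax":0,"ay":0,"az":0},{"x":0.48,"y":0.01,"z":0.13,"ax":0,"ay":0,"az":0},{"x":0.48,"y":0.01,"z":0.13,"ax":0,"ay":0,"az":0},{"x":0.48,"y":0.01,"z":0.13,"ax":0,"ay":0,"az":0}]}}

```text
time: 25.55
tool_pos: [0.4933, 0.0903, 0.087]
tool_rot: [0.403, 0.593, 0.527, -0.456]
contact_force: [0.2, 0.7, -0.9]
gripper_width: 0.095
```

{"method": "drive_tool", "body": {"series": [{"x":0.02,"y":0,"z":0,"ax":0,"ay":0,"az":0},{"x":0.02,"y":0,"z":0,"ax":0,"ay":0,"az":0},{"x":0.02,"y":0,"z":0,"ax":0,"ay":0,"az":0},{"x":0.02,"y":0,"z":0,"ax":0,"ay":0,"az":0},{"x":0.02,"y":0,"z":0,"ax":0,"ay":0,"az":0}], "hand": 0.7}}

```text
time: 25.97
tool_pos: [0.4936, 0.0904, 0.0871]
tool_rot: [0.404, 0.593, 0.527, -0.456]
contact_force: [-0.8, -1.0, -0.2]
gripper_width: 0.704
```

{"method": "drive_tool", "body": {"series": [{"x":-0.8,"y":0,"z":0,"ax":0,"ay":0,"az":0},{"x":-2,"y":0,"z":0,"ax":0,"ay":0,"az":0},{"x":-3.2,"y":0,"z":0,"ax":0,"ay":0,"az":0},{"x":-4.4,"y":0,"z":0,"ax":0,"ay":0,"az":0},{"x":-4.6,"y":0,"z":0,"ax":0,"ay":0,"az":0}]}}

```text
time: 26.38
tool_pos: [0.493, 0.0597, 0.2043]
tool_rot: [0.406, 0.595, 0.524, -0.453]
contact_force: [0.6, -0.0, 0.5]
gripper_width: 0.705
```

```bash
python3 - <<'E'
from h import *
info(); save('scene','s31');crop('s31',180,140,330,250,5,'c26')
g=F2W(-.134,.0,.20);print(g)
gog(g,-96.5,0)
E
```

```text
t 26.38 pos [0.493  0.0597 0.2043] deg -96.78 tilt [-0.966   0.0085 -0.2584] F [ 0.5934 -0.0341  0.4637] w 0.705 j [-0.1789 -0.2754  1.9764  0.2633  1.4518 -0.0924]
[ 0.4676 -0.1076  0.2   ]
tcp [ 0.4676 -0.1076  0.1813] xyz -0.915 -0.193 6.765  a -0.071 -2.995 -0.093 rows>=4.1
```

View pics/c26.png

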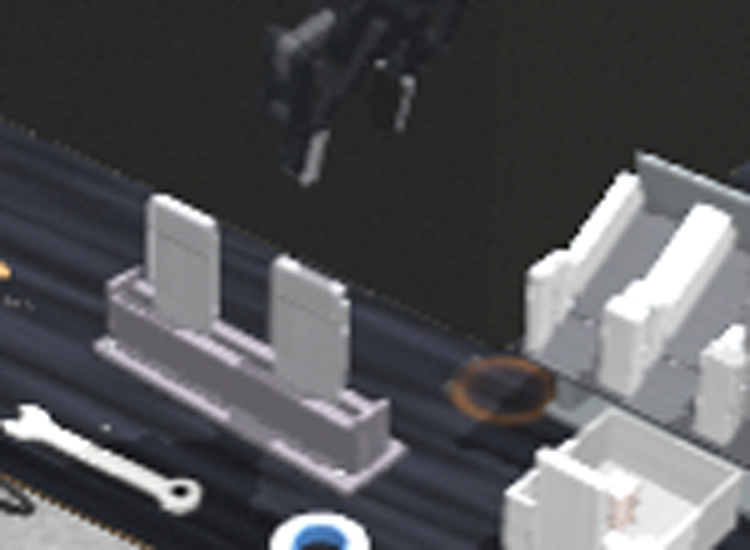

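Both gates stand in the rail. Now back to the pan.

{"method": "drive_tool", "body": {"series": [{"x":-0.6,"y":-0.1,"z":1.4,"ax":0,"ay":-1,"az":0},{"x":-0.9,"y":-0.2,"z":3,"ax":0,"ay":-2,"az":0},{"x":-0.9,"y":-0.2,"z":4.6,"ax":-0.05,"ay":-3,"az":-0.05},{"x":-0.9,"y":-0.2,"z":6.2,"ax":-0.05,"ay":-3,"az":-0.05},{"x":-0.9,"y":-0.2,"z":6.6,"ax":-0.05,"ay":-3,"az":-0.05}], "hand": 0.5}}

```text
time: 26.85
tool_pos: [0.4635, -0.1049, 0.174]
tool_rot: [-0.468, -0.526, -0.472, 0.531]
contact_force: [-0.8, -0.4, -0.5]
gripper_width: 0.5
```

{"method": "drive_tool", "body": {"series": [{"x":0,"y":0,"z":0,"ax":0,"ay":0,"az":0},{"x":0,"y":0,"z":0,"ax":0,"ay":0,"az":0}]}}

```text
time: 27.02
tool_pos: [0.4648, -0.1022, 0.1757]
tool_rot: [-0.468, -0.527, -0.472, 0.529]
contact_force: [0.1, 0.5, -1.1]
gripper_width: 0.502
```

```bash
python3 - <<'E'
from h import *
info(); save('wrist','w32')
crop('w32',150,110,350,260,4,'c27')
E
```

```text
t 27.02 pos [ 0.4648 -0.1022  0.1757] deg -96.65 tilt [-1.     -0.0073 -0.0015] F [ 0.0731  0.5449 -1.0831] w 0.502 j [-0.3729 -0.2708  2.005  -0.0004  1.4148 -0.2568]
```

View pics/w32.png

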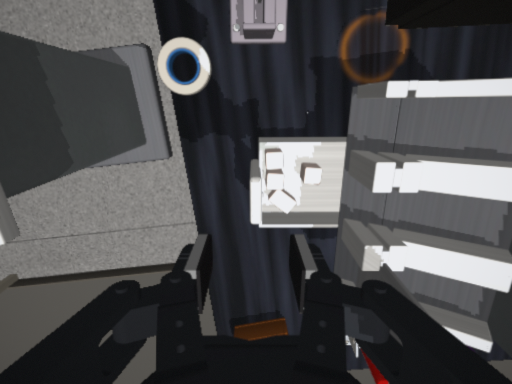

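View pics/c27.png

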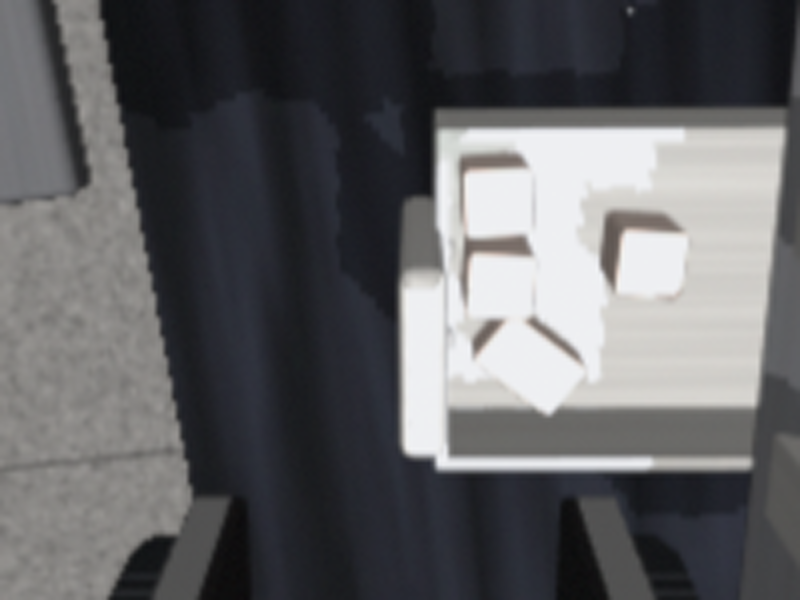

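```bash
python3 - <<'E'
from h import *
f=load('w32');w=lambda c:un(c,(150,110),4)
P=[]
for p in [(402,278),(443,280),(403,457),(441,457)]:
    x=atz(f,*w(p),.086);P.append(x);print(x,W2F(x))
m=np.mean(P,0);print(m)
gog([m[0],m[1],.077],-96.5)
E
```

```text
[ 0.4652 -0.0871  0.086 ] [-0.1387  0.0202]
[ 0.4737 -0.0885  0.086 ] [-0.13    0.0197]
[ 0.4606 -0.128   0.086 ] [-0.1386 -0.021 ]
[ 0.469  -0.1289  0.086 ] [-0.1302 -0.021 ]
[ 0.4671 -0.1081  0.086 ]
tcp [ 0.4671 -0.1081  0.0583] xyz 4.720 0.136 0.244  a -0.016 -0.013 0.072 rows>=2.8
```

{"method": "drive_tool", "body": {"series": [{"x":0.8,"y":0.13,"z":0.24,"ax":0,"ay":0,"az":0.07},{"x":2.2,"y":0.13,"z":0.24,"ax":0,"ay":0,"az":0.07},{"x":3.4,"y":0.13,"z":0.24,"ax":0,"ay":0,"az":0.07},{"x":4.3,"y":0.13,"z":0.24,"ax":0,"ay":0,"az":0.07},{"x":4.65,"y":0.13,"z":0.24,"ax":0,"ay":0,"az":0.07}]}}

```text
time: 27.48
tool_pos: [0.465, -0.1065, 0.0569]
tool_rot: [-0.469, -0.527, -0.473, 0.528]
contact_force: [-0.3, 0.1, -0.0]
gripper_width: 0.499
```

{"method": "drive_tool", "body": {"series": [{"x":0,"y":0,"z":0,"ax":0,"ay":0,"az":0},{"x":0,"y":0,"z":0,"ax":0,"ay":0,"az":0}]}}

```text
time: 27.65
tool_pos: [0.4679, -0.1083, 0.0614]
tool_rot: [0.471, 0.528, 0.47, -0.527]
contact_force: [0.6, 0.1, 0.3]
gripper_width: 0.501
```

```bash
python3 - <<'E'
from h import *
info(); gog([.4671,-.1081,.077],-96.5)
E
```

```text
t 27.65 pos [ 0.4679 -0.1083  0.0614] deg -96.51 tilt [-1.      0.0016 -0.0001] F [0.5546 0.1214 0.2734] w 0.501 j [-0.3829 -0.1266  2.0868  0.0005  1.1799 -0.2694]
tcp [ 0.4671 -0.1081  0.0583] xyz 0.124 -0.033 -0.005  a -0.002 -0.001 -0.018 rows>=0.1
```

{"method": "drive_tool", "body": {"series": [{"x":0.1,"y":-0.02,"z":0,"ax":0,"ay":0,"az":0},{"x":0.1,"y":-0.02,"z":0,"ax":0,"ay":0,"az":0},{"x":0.1,"y":-0.02,"z":0,"ax":0,"ay":0,"az":0},{"x":0.1,"y":-0.02,"z":0,"ax":0,"ay":0,"az":0},{"x":0.1,"y":-0.02,"z":0,"ax":0,"ay":0,"az":0}], "hand": 0}}

```text
time: 28.07
tool_pos: [0.4676, -0.1091, 0.0599]
tool_rot: [0.471, 0.528, 0.47, -0.527]
contact_force: [-2.2, 1.0, 7.6]
gripper_width: 0.106
```

{"method": "drive_tool", "body": {"series": [{"x":0,"y":0,"z":0,"ax":0,"ay":0,"az":0},{"x":0,"y":0,"z":0,"ax":0,"ay":0,"az":0},{"x":0,"y":0,"z":0,"ax":0,"ay":0,"az":0}]}}

```text
time: 28.32
tool_pos: [0.4676, -0.1091, 0.0599]
tool_rot: [0.471, 0.528, 0.47, -0.527]
contact_force: [-2.7, 0.9, 7.0]
gripper_width: 0.105
```

```bash
python3 - <<'E'
from h import *
info(); go(F2W(-.20,0,.20),-96.5);go([.40,.07,.24],-70)
E
```

```text
t 28.32 pos [ 0.4676 -0.1091  0.0599] deg -96.58 tilt [-1.      0.0025  0.0003] F [-2.674   0.9003  7.0218] w 0.105 j [-0.3846 -0.1252  2.0884  0.0004  1.1758 -0.2699]
xyz -5.611 -2.635 -0.053  a -0.016 0.003 -0.029 rows>=3.7
xyz -7.215 -3.490 -6.805  a -5.316 0.010 -0.028 rows>=6.3
```

{"method": "drive_tool", "body": {"series": [{"x":-0.2,"y":-0.4,"z":0,"ax":0,"ay":0,"az":0},{"x":-0.3,"y":-1.1,"z":0,"ax":0,"ay":0,"az":0},{"x":-0.8,"y":-1.9,"z":0,"ax":0,"ay":0,"az":0},{"x":-1.7,"y":-2.4,"z":-0.1,"ax":0,"ay":0,"az":0},{"x":-2.7,"y":-2.7,"z":-0.2,"ax":0,"ay":0,"az":0}]}}

```text
time: 28.73
tool_pos: [0.3967, -0.0949, 0.1232]
tool_rot: [-0.468, -0.527, -0.472, 0.529]
contact_force: [0.6, -0.2, -3.8]
gripper_width: 0.104
```

{"method": "drive_tool", "body": {"series": [{"x":-0.9,"y":-0.1,"z":-0.4,"ax":0,"ay":0,"az":0},{"x":-1.8,"y":-0.2,"z":-1,"ax":-0.5,"ay":0,"az":0},{"x":-2.7,"y":-0.3,"z":-1.8,"ax":-1.2,"ay":0,"az":0},{"x":-3.5,"y":-0.4,"z":-2.7,"ax":-2.2,"ay":0,"az":0},{"x":-4,"y":-0.4,"z":-3.7,"ax":-3.2,"ay":0,"az":0}]}}

```text
time: 29.15
tool_pos: [0.4008, -0.0026, 0.2275]
tool_rot: [0.541, 0.457, 0.539, -0.456]
contact_force: [0.5, 0.4, -3.9]
gripper_width: 0.11
```

```bash
python3 - <<'E'
from h import *
info(); save('wrist','w33'); go([.405,.12,.22],-52);go([.42,.30,.22],0)
E
```

```text
t 29.15 pos [ 0.4008 -0.0026  0.2275] deg -80.43 tilt [-1.      0.0032  0.0014] F [ 0.5409  0.3786 -3.8774] w 0.110 j [-0.1927 -0.5328  2.1079 -0.0002  1.5631 -0.3597]
xyz 0.406 0.935 -4.661  a -5.601 -0.003 -0.094 rows>=3.9
xyz 0.436 2.775 -11.648  a -16.001 0.041 -0.092 rows>=11.2
```

View pics/w33.png

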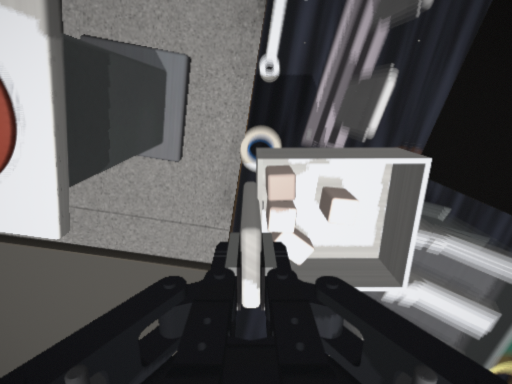

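{"method": "drive_tool", "body": {"series": [{"x":0.1,"y":0.1,"z":-0.9,"ax":-1.1,"ay":0,"az":0},{"x":0.2,"y":0.3,"z":-1.9,"ax":-2.3,"ay":0,"az":0},{"x":0.3,"y":0.5,"z":-2.9,"ax":-3.5,"ay":0,"az":0},{"x":0.4,"y":0.7,"z":-3.9,"ax":-4.6,"ay":0,"az":0},{"x":0.4,"y":0.9,"z":-4.9,"ax":-5.7,"ay":0,"az":0}]}}

```text
time: 29.62
tool_pos: [0.4018, 0.1224, 0.2138]
tool_rot: [0.636, 0.309, 0.636, -0.31]
contact_force: [0.4, -0.4, -4.5]
gripper_width: 0.107
```

```bash
python3 - <<'E'
from h import *
info(); go([.41,.23,.22],-22);go([.42,.33,.22],0)
E
```

```text
t 29.62 pos [0.4018 0.1224 0.2138] deg -51.84 tilt [-1.     -0.0015 -0.0005] F [ 0.3945 -0.3607 -4.4654] w 0.107 j [ 0.1183 -0.463   2.084  -0.0004  1.5222 -0.5477]
xyz -0.250 2.917 -3.183  a -5.968 -0.010 0.016 rows>=4.2
xyz -0.253 5.703 -6.081  a -10.368 -0.013 0.014 rows>=7.2
```

{"method": "drive_tool", "body": {"series": [{"x":-0.1,"y":0.6,"z":-0.7,"ax":-1.2,"ay":0,"az":0},{"x":-0.2,"y":1.3,"z":-1.4,"ax":-2.4,"ay":0,"az":0},{"x":-0.2,"y":2,"z":-2.1,"ax":-3.6,"ay":0,"az":0},{"x":-0.2,"y":2.7,"z":-2.8,"ax":-4.8,"ay":0,"az":0},{"x":-0.2,"y":3.3,"z":-3.5,"ax":-6,"ay":0,"az":0}]}}

```text
time: 30.03
tool_pos: [0.4138, 0.2422, 0.2194]
tool_rot: [0.694, 0.133, 0.694, -0.134]
contact_force: [0.6, -0.2, -3.4]
gripper_width: 0.107
```

```bash
python3 - <<'E'
from h import *
info(); go([.45,.35,.20],0);go([.487,.391,.12],0)
E
```

```text
t 30.03 pos [0.4138 0.2422 0.2194] deg -21.79 tilt [-1.     -0.0009 -0.0001] F [ 0.5676 -0.2352 -3.354 ] w 0.107 j [ 0.3745 -0.2996  1.9543 -0.0006  1.4875 -0.8159]
xyz 0.773 4.543 -0.257  a -4.358 -0.003 0.010 rows>=3.0
xyz 3.971 6.618 0.509  a -4.358 -0.003 0.010 rows>=4.6
```

{"method": "drive_tool", "body": {"series": [{"x":0.1,"y":1,"z":0,"ax":-1,"ay":0,"az":0},{"x":0.3,"y":2.1,"z":0,"ax":-2.1,"ay":0,"az":0},{"x":0.6,"y":3.2,"z":0,"ax":-3.2,"ay":0,"az":0},{"x":1,"y":4.4,"z":0,"ax":-4.36,"ay":0,"az":0},{"x":1.6,"y":5.5,"z":0.2,"ax":-4.36,"ay":0,"az":0}]}}

```text
time: 30.45
tool_pos: [0.4707, 0.3685, 0.1802]
tool_rot: [0.708, 0.001, 0.707, -0.0]
contact_force: [0.6, -0.1, -3.2]
gripper_width: 0.103
```

```bash
python3 - <<'E'
from h import *
info(); go([.487,.391,.095],0)
E
```

```text
t 30.45 pos [0.4707 0.3685 0.1802] deg -0.05 tilt [-1.      0.0006  0.0013] F [ 0.6427 -0.1001 -3.153 ] w 0.103 j [ 0.5398  0.0241  1.7288 -0.0002  1.3873 -1.03  ]
xyz 3.410 0.899 0.647  a -0.010 0.015 -0.007 rows>=2.1
```

{"method": "drive_tool", "body": {"series": [{"x":0.7,"y":0.5,"z":0.35,"ax":0,"ay":0,"az":0},{"x":1.6,"y":0.85,"z":0.6,"ax":0,"ay":0,"az":0},{"x":2.5,"y":0.9,"z":0.65,"ax":0,"ay":0,"az":0},{"x":3.1,"y":0.9,"z":0.65,"ax":0,"ay":0,"az":0},{"x":3.3,"y":0.9,"z":0.65,"ax":0,"ay":0,"az":0}]}}

```text
time: 30.87
tool_pos: [0.4844, 0.3874, 0.0927]
tool_rot: [0.705, 0.0, 0.709, -0.003]
contact_force: [-1.0, -0.6, -4.3]
gripper_width: 0.104
```

{"method": "drive_tool", "body": {"series": [{"x":0,"y":0,"z":0,"ax":0,"ay":0,"az":0},{"x":0,"y":0,"z":0,"ax":0,"ay":0,"az":0}]}}

```text
time: 31.03
tool_pos: [0.487, 0.3889, 0.0981]
tool_rot: [0.707, 0.002, 0.707, -0.002]
contact_force: [0.9, -0.7, -3.7]
gripper_width: 0.105
```

```bash
python3 - <<'E'
from h import *
info(); save('wrist','w34');go([.487,.391,.0645],0)
E
```

```text
t 31.03 pos [0.487  0.3889 0.0981] deg -0.30 tilt [-1.     -0.0003  0.0005] F [ 0.8825 -0.6612 -3.6508] w 0.105 j [ 0.5548  0.1628  1.7253 -0.0006  1.2532 -1.0106]
xyz 1.391 0.065 -0.029  a -0.059 0.027 -0.010 rows>=0.8
```

View pics/w34.png

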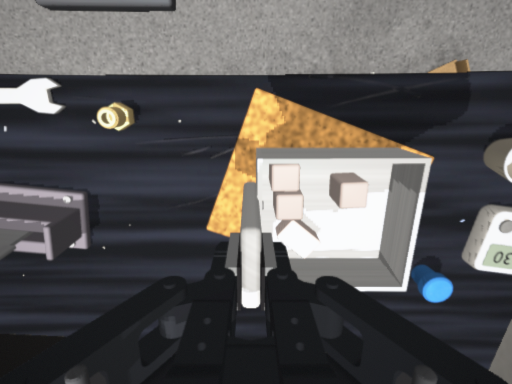

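{"method": "drive_tool", "body": {"series": [{"x":0.5,"y":0.06,"z":0,"ax":0,"ay":0,"az":0},{"x":0.9,"y":0.06,"z":0,"ax":0,"ay":0,"az":0},{"x":1.2,"y":0.06,"z":0,"ax":0,"ay":0,"az":0},{"x":1.35,"y":0.06,"z":0,"ax":0,"ay":0,"az":0},{"x":1.37,"y":0.06,"z":0,"ax":0,"ay":0,"az":0}]}}

```text
time: 31.5
tool_pos: [0.4868, 0.3904, 0.064]
tool_rot: [0.707, 0.001, 0.707, -0.002]
contact_force: [-2.3, -1.8, 2.0]
gripper_width: 0.107
```

{"method": "drive_tool", "body": {"series": [{"x":0,"y":0,"z":0,"ax":0,"ay":0,"az":0},{"x":0,"y":0,"z":0,"ax":0,"ay":0,"az":0},{"x":0,"y":0,"z":0,"ax":0,"ay":0,"az":0}]}}

```text
time: 31.75
tool_pos: [0.4869, 0.3905, 0.064]
tool_rot: [0.707, 0.002, 0.707, -0.002]
contact_force: [-1.5, -1.9, 0.1]
gripper_width: 0.105
```

Seated on the mat. Release, rise and check.

{"method": "drive_tool", "body": {"series": [{"x":0,"y":0,"z":0,"ax":0,"ay":0,"az":0},{"x":0,"y":0,"z":0,"ax":0,"ay":0,"az":0},{"x":0,"y":0,"z":0,"ax":0,"ay":0,"az":0},{"x":0,"y":0,"z":0,"ax":0,"ay":0,"az":0},{"x":0,"y":0,"z":0,"ax":0,"ay":0,"az":0}], "hand": 0.5}}

```text
time: 32.17
tool_pos: [0.4873, 0.3909, 0.0641]
tool_rot: [0.708, 0.002, 0.707, -0.002]
contact_force: [-0.1, 0.1, 0.7]
gripper_width: 0.497
```

{"method": "drive_tool", "body": {"series": [{"x":-1,"y":0,"z":0,"ax":0,"ay":0,"az":0},{"x":-2.6,"y":0,"z":0,"ax":0,"ay":0,"az":0},{"x":-4.2,"y":0,"z":0,"ax":0,"ay":0,"az":0},{"x":-5.8,"y":0,"z":-0.6,"ax":0,"ay":0,"az":0},{"x":-7.4,"y":0,"z":-1.5,"ax":0,"ay":0,"az":0}]}}

```text
time: 32.58
tool_pos: [0.4527, 0.3907, 0.2469]
tool_rot: [0.708, 0.003, 0.706, -0.002]
contact_force: [0.9, 1.1, 0.7]
gripper_width: 0.5
```

{"method": "drive_tool", "body": {"series": [{"x":-0.5,"y":-1,"z":-1,"ax":0,"ay":0,"az":0},{"x":-1,"y":-2,"z":-1,"ax":0,"ay":0,"az":0},{"x":-1,"y":-3,"z":-1,"ax":0,"ay":0,"az":0},{"x":-1,"y":-3,"z":-1,"ax":0,"ay":0,"az":0},{"x":-1,"y":-3,"z":-1,"ax":0,"ay":0,"az":0}]}}

```text
time: 33.0
tool_pos: [0.4267, 0.3155, 0.2697]
tool_rot: [0.708, 0.003, 0.706, -0.002]
contact_force: [0.2, 0.3, -0.6]
gripper_width: 0.5
```

```bash
python3 - <<'E'
from h import *
info(); save('wrist','w35');save('scene','s35');save('top','t35')
crop('s35',120,120,390,270,2.95,'c28')
E
```

```text
t 33.00 pos [0.4267 0.3155 0.2697] deg -0.37 tilt [-1.      0.0011  0.002 ] F [ 0.2212  0.2889 -0.6287] w 0.500 j [ 0.4964 -0.1963  1.7856 -0.      1.55   -1.0679]
```

View pics/w35.png

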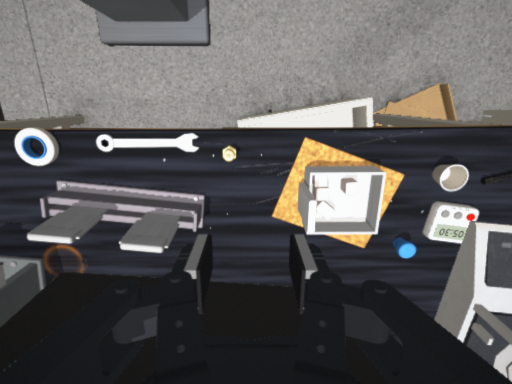

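View pics/c28.png

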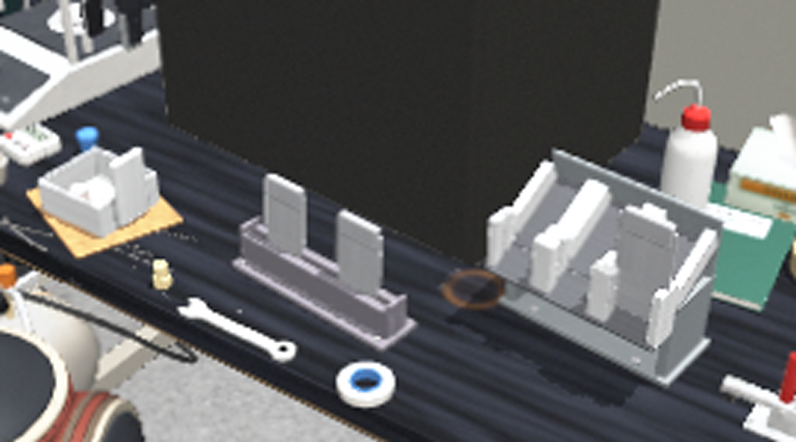

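{"method": "drive_tool", "body": {"series": [{"x":0,"y":-1,"z":0,"ax":0,"ay":0,"az":0},{"x":0,"y":-2,"z":0,"ax":0,"ay":0,"az":0},{"x":0,"y":-2,"z":0,"ax":0,"ay":0,"az":0},{"x":0,"y":-2,"z":0,"ax":0,"ay":0,"az":0},{"x":0,"y":-2,"z":0,"ax":0,"ay":0,"az":0}]}}

```text
time: 33.57
tool_pos: [0.4264, 0.2667, 0.2689]
tool_rot: [0.707, 0.002, 0.707, -0.001]
contact_force: [0.3, 0.4, -0.7]
gripper_width: 0.504
```

{"method": "drive_tool", "body": {"series": [{"x":0,"y":0,"z":0,"ax":0,"ay":0,"az":0},{"x":0,"y":0,"z":0,"ax":0,"ay":0,"az":0},{"x":0,"y":0,"z":0,"ax":0,"ay":0,"az":0},{"x":0,"y":0,"z":0,"ax":0,"ay":0,"az":0},{"x":0,"y":0,"z":0,"ax":0,"ay":0,"az":0}]}}

```text
time: 33.98
tool_pos: [0.4263, 0.2662, 0.2692]
tool_rot: [0.707, 0.002, 0.707, -0.002]
contact_force: [0.7, -0.3, -1.2]
gripper_width: 0.501
```

{"method": "drive_tool", "body": {"series": [{"x":0,"y":0,"z":0,"ax":0,"ay":0,"az":0},{"x":0,"y":0,"z":0,"ax":0,"ay":0,"az":0},{"x":0,"y":0,"z":0,"ax":0,"ay":0,"az":0},{"x":0,"y":0,"z":0,"ax":0,"ay":0,"az":0},{"x":0,"y":0,"z":0,"ax":0,"ay":0,"az":0}]}}

```text
time: 34.4
tool_pos: [0.4263, 0.2659, 0.2693]
tool_rot: [0.707, 0.002, 0.707, -0.002]
contact_force: [0.0, -0.1, -0.3]
gripper_width: 0.498
```

{"method": "drive_tool", "body": {"series": [{"x":0,"y":0,"z":0,"ax":0,"ay":0,"az":0},{"x":0,"y":0,"z":0,"ax":0,"ay":0,"az":0},{"x":0,"y":0,"z":0,"ax":0,"ay":0,"az":0},{"x":0,"y":0,"z":0,"ax":0,"ay":0,"az":0},{"x":0,"y":0,"z":0,"ax":0,"ay":0,"az":0}]}}

```text
time: 34.82
tool_pos: [0.4263, 0.266, 0.2692]
tool_rot: [0.707, 0.002, 0.707, -0.002]
contact_force: [-0.6, 0.6, -0.7]
gripper_width: 0.501
```

```bash
python3 - <<'E'
from h import *
info(); save('wrist','w36');save('scene','s36');save('top','t36')
crop('w36',290,100,450,260,3.7,'c29');crop('s36',120,120,390,270,2.95,'c30')
crop('t36',100,160,200,245,7,'c31');
E
```

```text
t 34.82 pos [0.4263 0.266  0.2692] deg -0.28 tilt [-1.     -0.      0.0008] F [-0.5728  0.6403 -0.7045] w 0.501 j [ 0.4098 -0.2666  1.8454 -0.0004  1.562  -1.1562]
```

View pics/c29.png

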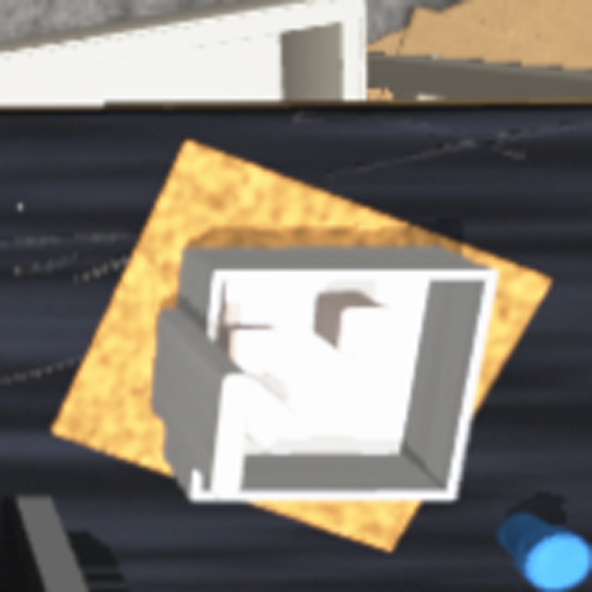

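View pics/c30.png

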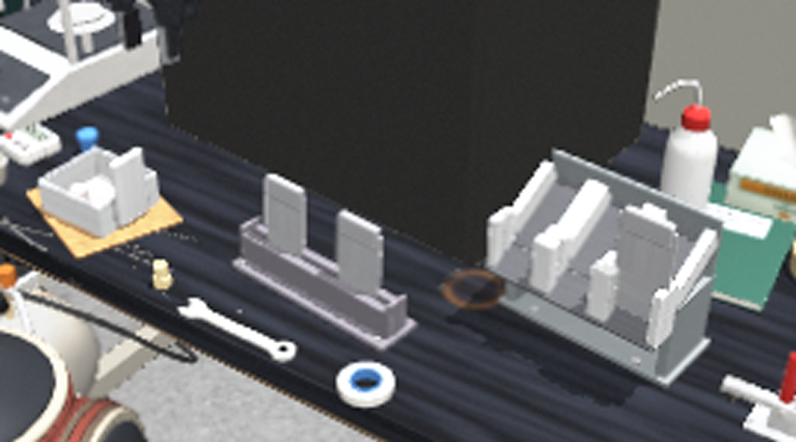

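View pics/c31.png

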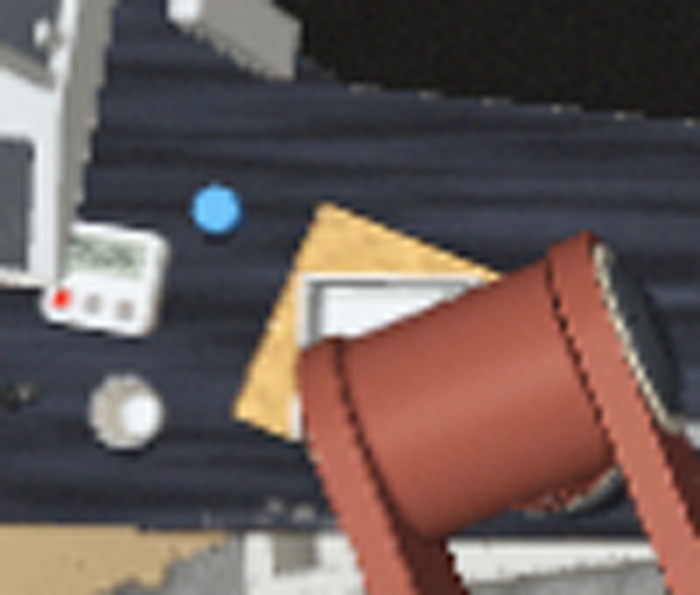

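```bash
python3 - <<'E'
from h import *
f=load('w36');w=lambda c:un(c,(290,100),3.7)
print(np.mean([atz(f,*w(p),.044) for p in [(212,270),(497,270),(457,500),(190,500)]],0))
print(np.mean([atz(f,*w(p),.004) for p in [(187,138),(552,282),(392,552),(50,430)]],0))
workorder.job_done()
E
```

```text
[0.485  0.4441 0.044 ]
[0.4863 0.4442 0.004 ]
the job is handed in; nothing more can be done
```

The feeder is emptied and the job is handed in, at about 35 s of robot time. `job_done()` gave no verdict, so the result below rests on my own pictures.

- **Lane order:** I did the left lane (`gate_a`, 2 blocks) and then the middle lane (`gate_b`, 2 blocks). For each I set the pan under the mouth, drew the gate, checked that the blocks were in the pan, and stood the gate in the rail.
- **Right lane:** It looked empty in the top picture at the start, so I left `gate_c` shut.
- **Blocks:** All four landed in the pan and none missed. I counted four in the last picture before lowering the pan onto the mat. In the last close-up afterwards the grip hides some of them.
- **Pan:** It is back on the mat, 1–2 mm from the middle. I saw no sign of it being knocked aside during the run.
- **Last checks:** Both gates stand upright in the rail and `gate_c` is still shut. The spanner, tape and brass fitting look where they were, and the gripper touches nothing.

- **Disagreements:** My feeder position shifted by 1–2 mm between cameras, so I took each gate's position from the wrist picture. The gate also sat 1–2 mm off the channel when lowered into the rail, and I corrected that from the wrist picture before pushing it in.

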